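# Empty the pressure pot into the case pan

## Robot

A 6-joint arm with a two-finger parallel gripper is mounted at the origin on the work surface. World frame = base frame: x ahead of the robot, y to its left, z up, the work surface at z = 0. Lengths are in m, angles in degrees, forces in N, time in s.
With the tool pointing down it reaches from about 0.425 to 1.125 m from the base axis. Payload 14.9 kg.
Tool frame: the origin (TCP) lies midway between the tips of the shut fingers; the grasp point (between the pads) lies 19 mm behind it (robot.grip_depth is the distance from the TCP to the grasp point, in m); z points along the fingers, y is the line along which they close (so a half turn about z gives the same grasp; the last joint's range is limited). The gripper opens to 91 mm and grips with 3 to 60 N. Pads are 32 mm wide; open, the fingers measure 118 mm over their backs; the gripper's body (76 mm by 178 mm) begins 60 mm behind the grasp point.
Start: joints at [-65.22, 21.709, 99.362, -0, 58.929, -1.908], TCP at [0.314, -0.625, 0.214] pointing down, gripper open.
Joint ranges: [-158.91, 158.91], [-42.39, 125.64], [0.06, 152.35], [-60.88, 240.88], [17.5, 164.5], [-176.32, 176.32]. Speed limits (degrees/s): [108.29, 108.29, 136.94, 180, 180, 180].

## Interface

Orientations are given as a 3x3 rotation matrix whose columns are the frame's x, y, z axes.
In Python, from plant import robot gives the robot as it stands.
- The arm moves only by the tool drive_tool, never from a script. Its argument "commands" is a list of rows, each an object of numbers: "tx", "ty", "tz": the shift along the tool's x, y, z in cm; "turn": the turn about the tool's z in degrees. In form: [{"tx": .., "ty": .., "tz": .., "turn": ..}, ...]. A call has exactly 8 rows; each row shifts and turns the commanded pose from where the row before left it, along the tool's axes as they then stand; what a row does not reach is not made up. A row lasts 1/10 s, in which the tool goes at most 50 mm and 8.59 degrees, less where a joint would pass 70% of its speed; a pose out of reach is approached as far as the arm can. A call is refused whole if a number of a shift passes 5 or a number of a turn 8.59, either way. A call with a gripper value outside its range is refused whole. "claw" is the finger opening in cm, from 0 to 9.12, set as the call begins (left out, the last holds). The fingers move at their own pace and stop on an object; "grip_force" is the grip in N (left out, the last holds). Time passes only in rows, so rows that do not move let the fingers close, or fill a call up. It gives the time, the measured TCP pose, the force and the opening at its end, in the units of the state.
- robot.read_state(): the state, without advancing time (a new reading comes with each control period).
- robot.camera(name): name is "scene" or "top"; returns the picture (400x640x3 uint8, blue, green, red); there is no depth.
- robot.camera_info(name): a dict with "intrinsics" (3x3 intrinsics, pixels), "R" (3x3) and "t" (3): a world point X has camera coordinates R X + t. Camera axes: x right, y down, z forward; pixel columns grow to the right and rows downward; lengths in m; the calibration is good to about 2 mm. A picture is of the moment at which its call begins. camera_info takes no time and is no camera call.
- robot.job_done(): hands the job in, once; it reports no verdict.
The state is a dict: "time": time; "qpos": joint angles; "qvel": joint speeds; "effort": joint torques, N m; "ee_pos": TCP position; "tcp_rot": TCP orientation; "contact_force": force on the tool from outside, world axes, zero at the start; "torque": the same for the moment, N m; "width": finger opening in m.
Only numpy, scipy, OpenCV 4.12 (cv2) and the standard library are available. Lean on these libraries where they do the work, as an engineer would, in place of code of your own. Each camera call takes 0.05 s, during which the arm holds its last target. There are 200 camera calls.

## Task

The temporary crowns have cured. Let the pressure out of the pot first: pull the black knob of its relief valve up to the stop and keep it there for two seconds. Then unscrew the lid, lift it off and set it down flat on the bench, and stand every die with its crown upright in the white case pan. Leave the other things on the bench alone.

Things in the scene. Friction and masses are not known exactly. Their poses are not given: they have to be found in the camera images.
- pot: Compact aluminium pressure pot for curing acrylic, fixed to the bench; origin on its vertical axis at bench height, z up, y towards its relief valve, which stands on a brass pipe 128 mm from the axis. Round foot 176 mm across, body 165 mm. The neck (140 mm across outside, 132 mm inside) has a right-hand outside thread, 10.5 mm pitch, 153 mm across, hidden under the lid.
- pot_plate (a point): Point on the pot's axis, on top of the round sieve plate inside the neck on which the dies stand: 94 mm above the bench. The neck's rim stands 5 mm above this plate. Axes as the pot's.
- vent_knob (a point): Centre of the black round knob on top of the relief valve: 20 mm across, 18 mm high, centre 113 mm above the bench when home, free all round; 10 mm below its underside begins the 25 mm wide steel valve body. It is pulled straight up.
- vent (a joint): Travel of the relief valve's knob in m: 0 home (down), 0.010 pulled up to its stop. Sprung: about 4 N at the start of the pull, 9 N at the stop; goes home by itself when let go.
- lid: Domed aluminium lid, 167 mm across, 109 mm high with its hub, 0.36 to 0.6 kg, hollow below; origin on its axis at its lower edge, z up. Done up on the pot at the start. It comes free after about two and a quarter turns anticlockwise seen from above, rising 10.5 mm a turn; it turns easily, stays where it is left and cannot be lifted sooner. Once free, lift it 60 mm more to pass over the dies.
- lid_hub (a point): Centre of the black fluted round grip hub on top of the lid: 52 mm across, 30 mm high, on the lid's axis, z up; its top is 15 mm above this point, the lid's roof 15 mm below it. 94 mm above the lid's lower edge; 156 mm above the bench at the start.
- pan_floor (a point): White plastic case pan, fixed to the bench, empty at the start; this point is the centre of its inner floor, 4 mm above the bench. Outside 210 mm (its x) by 150 mm (its y), walls 4 mm thick, rim 26 mm above the bench. The bench between pan and pot is kept clear for the lid: a gap at least 200 mm wide, clear from 0.43 to 0.64 m in x.
- cast: Stone tooth model, 50 x 62 x 26 mm, loose on the bench beyond the middle; origin at the centre of its underside. Not part of the job.
- monomer: Amber bottle with black cap, 48 mm across, 115 mm high, standing beyond the pan; origin at the centre of its underside. Not part of the job.
- wax_knife: Wax knife with a red handle, 160 mm long, 11 mm thick, lying on the robot's side of the bench; origin near its middle. Not part of the job.
- carver: Carver with a dark wooden handle, 160 mm long, 11 mm thick, lying beyond the pot; origin near its middle. Not part of the job.
- cup: Small black rubber mixing bowl, 54 mm across, 30 mm high, standing on the robot's side of the relief valve; origin at the centre of its underside. Not part of the job.
- die0_center (a point): Round stone die with a small tooth-shaped temporary crown on top, under the lid at the start, standing on the sieve plate about 46 mm from the pot's axis. Stone 26 mm across and 22 mm high, crown 12 mm across, 34 mm high in all, 35 g; this point is on its axis 17 mm above its underside, z up. Three to five of the five places are taken; an absent die is None.
- die1_center (a point): Round stone die with a small tooth-shaped temporary crown on top, under the lid at the start, standing on the sieve plate about 46 mm from the pot's axis. Stone 26 mm across and 22 mm high, crown 12 mm across, 34 mm high in all, 35 g; this point is on its axis 17 mm above its underside, z up. Three to five of the five places are taken; an absent die is None.
- die2_center (a point): Round stone die with a small tooth-shaped temporary crown on top, under the lid at the start, standing on the sieve plate about 46 mm from the pot's axis. Stone 26 mm across and 22 mm high, crown 12 mm across, 34 mm high in all, 35 g; this point is on its axis 17 mm above its underside, z up. Three to five of the five places are taken; an absent die is None.
- die3_center (a point): Round stone die with a small tooth-shaped temporary crown on top, under the lid at the start, standing on the sieve plate about 46 mm from the pot's axis. Stone 26 mm across and 22 mm high, crown 12 mm across, 34 mm high in all, 35 g; this point is on its axis 17 mm above its underside, z up. Three to five of the five places are taken; an absent die is None.
- die4_center (a point): Round stone die with a small tooth-shaped temporary crown on top, under the lid at the start, standing on the sieve plate about 46 mm from the pot's axis. Stone 26 mm across and 22 mm high, crown 12 mm across, 34 mm high in all, 35 g; this point is on its axis 17 mm above its underside, z up. Three to five of the five places are taken; an absent die is None.

How it is judged (in metres and radians):
On the way, in this order (a step that is already met when the one before it is completed fails the run):
1. the relief valve's knob is held up at its stop (over 8 of its 10 mm) for a second and a half (value of joint vent above 0.008 m), for 1.5 s.
2. the lid has come off its thread: hub centre over 205 mm above the bench, or more than 30 mm off the pot's axis ((height (world z) of lid_hub above 0.205 m or horizontal distance between lid_hub and pot_plate above 0.03 m)), for 0.1 s.
3. the lid stands flat on the bench beside the pot, let go (height (world z) of lid_hub below 0.1 m and angle between lid_hub's own z axis and vertical below 0.06 rad and horizontal distance between lid_hub and pot_plate above 0.15 m and contact force between the fingers and lid below 0.1 N), for 0.2 s.
At the end, for the whole second after the job is handed in: Every die present stands upright (within 11 degrees) on the floor of the case pan, inside its walls; the lid stands flat (within 3 degrees) on the bench, its axis over 150 mm from the pot's; the relief valve's knob is home (within 2 mm) (all of step 3 and x of die0_center in the frame of pan_floor between -0.1 and 0.1 m and y of die0_center in the frame of pan_floor between -0.07 and 0.07 m and z of die0_center in the frame of pan_floor between 0.012 and 0.022 m and angle between each of die0_center, die1_center, die2_center, die3_center, die4_center's own z axis and vertical below 0.2 rad and x of die1_center in the frame of pan_floor between -0.1 and 0.1 m and y of die1_center in the frame of pan_floor between -0.07 and 0.07 m and z of die1_center in the frame of pan_floor between 0.012 and 0.022 m and x of die2_center in the frame of pan_floor between -0.1 and 0.1 m and y of die2_center in the frame of pan_floor between -0.07 and 0.07 m and z of die2_center in the frame of pan_floor between 0.012 and 0.022 m and x of die3_center in the frame of pan_floor between -0.1 and 0.1 m and y of die3_center in the frame of pan_floor between -0.07 and 0.07 m and z of die3_center in the frame of pan_floor between 0.012 and 0.022 m and x of die4_center in the frame of pan_floor between -0.1 and 0.1 m and y of die4_center in the frame of pan_floor between -0.07 and 0.07 m and z of die4_center in the frame of pan_floor between 0.012 and 0.022 m and value of joint vent below 0.002 m); the robot touches nothing.
It fails at once if a thing that is not part of the job is moved over 40 mm (distance of any of cast, monomer, wax_knife, carver, cup from where it was at the start of the episode above 0.04 m).
Of die0, die1, die2, die3, die4 only 3 to 5 are there at a start; the rules pass over those that are not, and their reading is None.
At some moment in a run one of die0, die1, die2, die3, die4 may be knocked a few centimetres aside while the robot is not near it.
It also fails if it takes over 210 s, if anything falls off the work surface, if the arm or the gripper's body presses on something with over 40 N, if the wrist force passes 120 N, or if a joint passes its speed limit or range.

## Working session

There is one attempt and no reset: what is moved stays moved. The work goes in short steps, Python scripts to look and compute and a tool call to move; the robot and the scene stay as the last step left them, time stands still between calls to the robot, and variables do not carry over. Pictures are saved under pics/ and viewed, on a budget of 14 in all, crops included, one or two more only if the job needs it, and the job is handed in when it is done.

Besides the shell and the picture viewer there is one more tool, called after "Request:" by a JSON object that holds its "op" and its "data". drive_tool: Moves the arm, as the interface text tells. Its arguments: {"type":"object","properties":{"commands":{"type":"array"},"claw":{"type":"number"},"grip_force":{"type":"number"}},"required":["commands"]}

```bash
mkdir -p pics; ls
python3 - <<'E'
from plant import robot
import cv2,numpy as np
np.set_printoptions(precision=4,suppress=True)
for n in("top","scene"):
    cv2.imwrite(f"pics/{n}0.png",robot.camera(n)); i=robot.camera_info(n); print(n,i)
s=robot.read_state(); print(s['time'],s['ee_pos'],s['tcp_rot'],s['width'])
E
```

```text
pics
top {'intrinsics': array([[452.3107,   0.    , 306.7431],
       [  0.    , 452.3107, 200.1649],
       [  0.    ,   0.    ,   1.    ]]), 'R': array([[-0.0247, -0.9993,  0.0273],
       [-0.9926,  0.0212, -0.1191],
       [ 0.1185, -0.0301, -0.9925]]), 't': array([0.0161, 0.5842, 1.0845])}
scene {'intrinsics': array([[413.2333,   0.    , 313.88  ],
       [  0.    , 413.2333, 201.9392],
       [  0.    ,   0.    ,   1.    ]]), 'R': array([[ 0.3246,  0.9458, -0.0057],
       [ 0.7791, -0.2708, -0.5654],
       [-0.5363,  0.1791, -0.8248]]), 't': array([-0.1849, -0.3495,  1.2688])}
0.1 [ 0.3142 -0.6251  0.2134] [[ 0.8935  0.4492 -0.0004]
 [ 0.4492 -0.8935  0.0009]
 [ 0.     -0.0009 -1.    ]] 0.09094305827255023
```

View pics/top0.png

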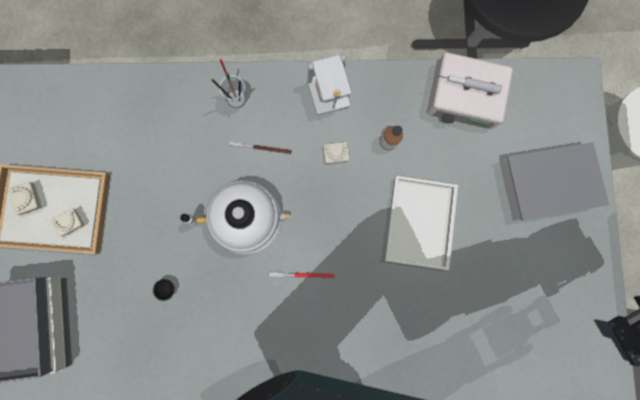

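View pics/scene0.png

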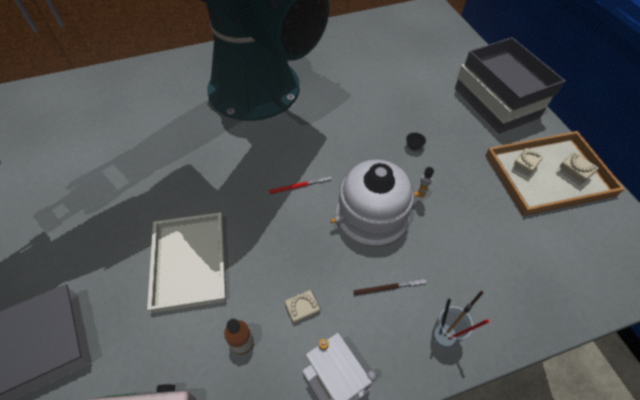

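The top view shows the pot at (240,215) with its hub at (239,213), the knob at (185,218), the pan at (423,222), the cast at (336,152), the bottle at (392,136), the wax knife at (302,275), the carver at (260,148) and the cup at (164,289). In the scene view the hub is at (379,178), the knob at (428,172) and the pan at (187,262).

```bash
cat > h.py <<'E'
import numpy as np, cv2
from plant import robot
np.set_printoptions(precision=4,suppress=True)
def ray(n,uv):
    i=robot.camera_info(n); d=i['R'].T@np.linalg.inv(i['intrinsics'])@np.array([uv[0],uv[1],1.]); return -i['R'].T@i['t'],d/np.linalg.norm(d)
def onz(n,uv,z):
    c,d=ray(n,uv); return c+d*(z-c[2])/d[2]
def proj(n,X):
    i=robot.camera_info(n); p=i['intrinsics']@(i['R']@np.array(X)+i['t']); return p[:2]/p[2]
def tri(a,b):
    (c1,d1),(c2,d2)=ray("top",a),ray("scene",b)
    s=np.linalg.lstsq(np.c_[d1,-d2],c2-c1,rcond=None)[0]; p,q=c1+s[0]*d1,c2+s[1]*d2
    return (p+q)/2,np.linalg.norm(p-q)
def blob(img,box,f):
    x0,y0,x1,y1=box; m=f(img[y0:y1,x0:x1].astype(int)).astype(np.uint8)
    k,_,st,ce=cv2.connectedComponentsWithStats(m); j=1+np.argmax(st[1:,4]); return ce[j]+[x0,y0],st[j]+[x0,y0,0,0,0]
def tomove(dx,dy):  # world mm -> tool cm
    R=robot.read_state()['tcp_rot']; return (R.T@np.array([dx,dy,0]))/10
E
python3 - <<'E'
from h import *
t,s=cv2.imread("pics/top0.png"),cv2.imread("pics/scene0.png")
dark=lambda a:a.max(2)<60
for nm,bt,bs in(("hub",(215,190,265,240),(360,160,398,196)),("knob",(176,208,196,228),(420,164,438,180))):
    a,sa=blob(t,bt,dark); b,sb=blob(s,bs,dark); print(nm,a,sa,b,sb,tri(a,b))
    for z in(.113,.122,.156,.171): print(z,onz("top",a,z),onz("scene",b,z))
# lid outline: light pixels
a,sa=blob(t,(190,170,292,262),lambda a:a.min(2)>140); print("lid",a,sa)
# pan corners (top picture by eye) at rim
for u in((399,177),(458,184),(449,269),(387,263)): print("pan",onz("top",u,.026))
for nm,u in dict(knife0=(268,274),knife1=(335,276),carv0=(229,144),carv1=(291,152),cast=(336,152),cup=(164,289),bottle=(393,133)).items(): print(nm,onz("top",u,.01))
for u in((400,238),(245,178)): print(t[u[1],u[0]])
E
```

```text
hub [239.9248 213.823 ] [226 200  28  28 452] [378.9888 179.8577] [365 164  29  29 534] (array([0.5448, 0.156 , 0.1416]), np.float64(0.0023094215560416284))
0.113 [0.547  0.1583 0.113 ] [0.5262 0.1695 0.113 ]
0.122 [0.5461 0.1573 0.122 ] [0.5321 0.1656 0.122 ]
0.156 [0.543  0.1533 0.156 ] [0.5546 0.151  0.156 ]
0.171 [0.5416 0.1515 0.171 ] [0.5646 0.1445 0.171 ]
knob [184.6429 217.4048] [181 215   8   6  42] [428.4058 172.3043] [425 168   9  10  69] (array([0.5419, 0.2844, 0.1112]), np.float64(0.0008613500705395703))
0.113 [0.5416 0.2836 0.113 ] [0.5432 0.2838 0.113 ]
0.122 [0.5408 0.2814 0.122 ] [0.5489 0.2785 0.122 ]
0.156 [0.5378 0.2733 0.156 ] [0.5707 0.2586 0.156 ]
0.171 [0.5365 0.2697 0.171 ] [0.5802 0.2498 0.171 ]
lid [240.8019 216.3674] [ 190  170  102   92 7243]
pan [ 0.6393 -0.2319  0.026 ]
pan [ 0.6184 -0.381   0.026 ]
pan [ 0.4068 -0.3448  0.026 ]
pan [ 0.4253 -0.1916  0.026 ]
knife0 [0.4054 0.1024 0.01  ]
knife1 [ 0.3962 -0.0636  0.01  ]
carv0 [0.7361 0.1971 0.01  ]
carv1 [0.7124 0.0392 0.01  ]
cast [ 0.7102 -0.0763  0.01  ]
cup [0.3757 0.3572 0.01  ]
bottle [ 0.7577 -0.2258  0.01  ]
[162 167 165]
[105 105 100]
```

Request:
{"op": "drive_tool", "data": {"commands": [{"tx": 2.55,"ty": -2.96,"tz": -0.2},{"tx": 2.55,"ty": -2.96,"tz": -0.2},{"tx": 2.55,"ty": -2.96,"tz": -0.2},{"tx": 2.55,"ty": -2.96,"tz": -0.2},{"tx": 2.55,"ty": -2.96,"tz": -0.2},{"tx": 2.55,"ty": -2.96,"tz": -0.2},{"tx": 2.55,"ty": -2.96,"tz": -0.2},{"tx": 2.55,"ty": -2.96,"tz": -0.2}], "claw": 4.5, "grip_force": 40}}

```text
$.commands[0]: bad value
```

Request:
{"op": "drive_tool", "data": {"commands": [{"tx": 2.55,"ty": -2.96},{"tx": 2.55,"ty": -2.96},{"tx": 2.55,"ty": -2.96},{"tx": 2.55,"ty": -2.96},{"tx": 2.55,"ty": -2.96},{"tx": 2.55,"ty": -2.96},{"tx": 2.55,"ty": -2.96},{"tx": 2.55,"ty": -2.96}]}}

```text
$.commands[0]: bad value
```

Request:
{"op": "drive_tool", "data": {"commands": [{"tx": 2.55,"ty": -2.96},{"tx": 2.55,"ty": -2.96},{"tx": 2.55,"ty": -2.96},{"tx": 2.55,"ty": -2.96},{"tx": 2.55,"ty": -2.96},{"tx": 2.55,"ty": -2.96},{"tx": 2.55,"ty": -2.96},{"tx": 2.55,"ty": -2.96}]}}

```text
$.commands[0]: bad value
```

Request:
{"op": "drive_tool", "data": {"commands": [{"turn": -7.9},{"turn": -7.9},{"turn": -7.9},{"turn": -7.9},{"turn": -7.9},{"turn": -7.9},{"turn": -7.9},{"turn": -8}]}}

```text
$.commands[0]: bad value
```

Request:
{"op": "drive_tool", "data": {"commands": [{"tx": 2.55,"ty": -2.96,"tz": -0.2,"turn": 0},{"tx": 2.55,"ty": -2.96,"tz": -0.2,"turn": 0},{"tx": 2.55,"ty": -2.96,"tz": -0.2,"turn": 0},{"tx": 2.55,"ty": -2.96,"tz": -0.2,"turn": 0},{"tx": 2.55,"ty": -2.96,"tz": -0.2,"turn": 0},{"tx": 2.55,"ty": -2.96,"tz": -0.2,"turn": 0},{"tx": 2.55,"ty": -2.96,"tz": -0.2,"turn": 0},{"tx": 2.55,"ty": -2.96,"tz": -0.2,"turn": 0}], "claw": 4.5, "grip_force": 40}}

```text
time: 0.9
ee_pos: [0.3903, -0.3206, 0.2298]
tcp_rot: [[0.894, 0.449, -0.0], [0.449, -0.894, 0.0], [-0.0, -0.0, -1.0]]
contact_force: [1.6, -0.1, -0.1]
width: 0.0448
```

Request:
{"op": "drive_tool", "data": {"commands": [{"tx": 2.55,"ty": -2.96,"tz": 0,"turn": 0},{"tx": 2.55,"ty": -2.96,"tz": 0,"turn": 0},{"tx": 2.55,"ty": -2.96,"tz": 0,"turn": 0},{"tx": 2.55,"ty": -2.96,"tz": 0,"turn": 0},{"tx": 2.55,"ty": -2.96,"tz": 0,"turn": 0},{"tx": 2.55,"ty": -2.96,"tz": 0,"turn": 0},{"tx": 2.55,"ty": -2.96,"tz": 0,"turn": 0},{"tx": 2.55,"ty": -2.96,"tz": 0,"turn": 0}]}}

```text
time: 1.7
ee_pos: [0.4662, -0.0174, 0.2299]
tcp_rot: [[0.893, 0.449, 0.0], [0.449, -0.893, -0.0], [0.0, 0.0, -1.0]]
contact_force: [-0.1, -1.3, 0.4]
width: 0.0452
```

Request:
{"op": "drive_tool", "data": {"commands": [{"tx": 2.55,"ty": -2.96,"tz": 0,"turn": 0},{"tx": 2.55,"ty": -2.96,"tz": 0,"turn": 0},{"tx": 2.55,"ty": -2.96,"tz": 0,"turn": 0},{"tx": 2.55,"ty": -2.96,"tz": 0,"turn": 0},{"tx": 2.55,"ty": -2.96,"tz": 0,"turn": 0},{"tx": 2.55,"ty": -2.96,"tz": 0,"turn": 0},{"tx": 2.55,"ty": -2.96,"tz": 0,"turn": 0},{"tx": 2.55,"ty": -2.96,"tz": 0,"turn": 0}]}}

```text
time: 2.5
ee_pos: [0.5421, 0.2858, 0.2297]
tcp_rot: [[0.893, 0.449, -0.0], [0.449, -0.893, -0.0], [-0.0, 0.0, -1.0]]
contact_force: [0.5, -0.5, 1.1]
width: 0.0445
```

Request:
{"op": "drive_tool", "data": {"commands": [{"tx": 0,"ty": 0,"tz": 0,"turn": -7.9},{"tx": 0,"ty": 0,"tz": 0,"turn": -7.9},{"tx": 0,"ty": 0,"tz": 0,"turn": -7.9},{"tx": 0,"ty": 0,"tz": 0,"turn": -7.9},{"tx": 0,"ty": 0,"tz": 0,"turn": -7.9},{"tx": 0,"ty": 0,"tz": 0,"turn": -7.9},{"tx": 0,"ty": 0,"tz": 0,"turn": -7.9},{"tx": 0,"ty": 0,"tz": 0,"turn": -8}]}}

```text
time: 3.3
ee_pos: [0.5419, 0.284, 0.2296]
tcp_rot: [[-0.005, 1.0, -0.001], [1.0, 0.005, -0.0], [-0.0, -0.001, -1.0]]
contact_force: [-0.5, -0.8, -0.1]
width: 0.0451
```

Request:
{"op": "drive_tool", "data": {"commands": [{"tx": 0,"ty": 0,"tz": 2.0,"turn": 0},{"tx": 0,"ty": 0,"tz": 2.0,"turn": 0},{"tx": 0,"ty": 0,"tz": 2.0,"turn": 0},{"tx": 0,"ty": 0,"tz": 2.0,"turn": 0},{"tx": 0,"ty": 0,"tz": 2.0,"turn": 0},{"tx": 0,"ty": 0,"tz": 1.5,"turn": 0},{"tx": 0,"ty": 0,"tz": 1.0,"turn": 0},{"tx": 0,"ty": 0,"tz": 0.6,"turn": 0}]}}

```text
time: 4.1
ee_pos: [0.542, 0.2841, 0.0982]
tcp_rot: [[0.0, 1.0, -0.001], [1.0, -0.0, -0.0], [-0.0, -0.001, -1.0]]
contact_force: [-0.4, 0.1, 0.0]
width: 0.0451
```

Request:
{"op": "drive_tool", "data": {"commands": [{"tx": 0,"ty": 0,"tz": 0,"turn": 0},{"tx": 0,"ty": 0,"tz": 0,"turn": 0},{"tx": 0,"ty": 0,"tz": 0,"turn": 0},{"tx": 0,"ty": 0,"tz": 0,"turn": 0},{"tx": 0,"ty": 0,"tz": 0,"turn": 0},{"tx": 0,"ty": 0,"tz": 0,"turn": 0},{"tx": 0,"ty": 0,"tz": 0,"turn": 0},{"tx": 0,"ty": 0,"tz": 0,"turn": 0}], "claw": 0, "grip_force": 50}}

```text
time: 4.9
ee_pos: [0.5428, 0.2844, 0.0996]
tcp_rot: [[0.0, 1.0, 0.001], [1.0, -0.0, 0.001], [0.001, 0.001, -1.0]]
contact_force: [2.5, -1.0, 7.4]
width: 0.0189
```

Request:
{"op": "drive_tool", "data": {"commands": [{"tx": 0,"ty": 0,"tz": -0.2,"turn": 0},{"tx": 0,"ty": 0,"tz": -0.2,"turn": 0},{"tx": 0,"ty": 0,"tz": -0.2,"turn": 0},{"tx": 0,"ty": 0,"tz": -0.2,"turn": 0},{"tx": 0,"ty": 0,"tz": -0.1,"turn": 0},{"tx": 0,"ty": 0,"tz": -0.1,"turn": 0},{"tx": 0,"ty": 0,"tz": -0.1,"turn": 0},{"tx": 0,"ty": 0,"tz": 0,"turn": 0}]}}

```text
time: 5.7
ee_pos: [0.5427, 0.2843, 0.1097]
tcp_rot: [[0.0, 1.0, 0.001], [1.0, -0.0, 0.001], [0.001, 0.001, -1.0]]
contact_force: [8.8, 1.6, -9.1]
width: 0.0187
```

Request:
{"op": "drive_tool", "data": {"commands": [{"tx": 0,"ty": 0,"tz": -0.1,"turn": 0},{"tx": 0,"ty": 0,"tz": 0,"turn": 0},{"tx": 0,"ty": 0,"tz": 0,"turn": 0},{"tx": 0,"ty": 0,"tz": 0,"turn": 0},{"tx": 0,"ty": 0,"tz": 0,"turn": 0},{"tx": 0,"ty": 0,"tz": 0,"turn": 0},{"tx": 0,"ty": 0,"tz": 0,"turn": 0},{"tx": 0,"ty": 0,"tz": 0,"turn": 0}]}}

```text
time: 6.5
ee_pos: [0.5426, 0.2843, 0.1099]
tcp_rot: [[0.0, 1.0, 0.001], [1.0, -0.0, 0.001], [0.001, 0.001, -1.0]]
contact_force: [13.6, 4.1, -21.6]
width: 0.0185
```

Request:
{"op": "drive_tool", "data": {"commands": [{"tx": 0,"ty": 0,"tz": 0,"turn": 0},{"tx": 0,"ty": 0,"tz": 0,"turn": 0},{"tx": 0,"ty": 0,"tz": 0,"turn": 0},{"tx": 0,"ty": 0,"tz": 0,"turn": 0},{"tx": 0,"ty": 0,"tz": 0,"turn": 0},{"tx": 0,"ty": 0,"tz": 0,"turn": 0},{"tx": 0,"ty": 0,"tz": 0,"turn": 0},{"tx": 0,"ty": 0,"tz": 0,"turn": 0}]}}

```text
time: 7.3
ee_pos: [0.5426, 0.2843, 0.1099]
tcp_rot: [[0.0, 1.0, 0.001], [1.0, -0.0, 0.001], [0.001, 0.001, -1.0]]
contact_force: [14.0, 5.2, -20.6]
width: 0.0189
```

Run:
```python
from h import *
s=robot.camera("scene"); cv2.imwrite("pics/s1.png",cv2.resize(s[120:240,340:480],None,fx=4,fy=4,interpolation=2))
st=robot.read_state(); print(st['contact_force'],st['ee_pos'],st['width'])
```

```text
[ 13.4396   4.8416 -20.8694] [0.5426 0.2843 0.1099] 0.01876344548816401
```

The pull rose only 0.2 mm while the force went from 9 to 21 N, so the knob is at its stop. I'll hold it a bit longer, then lower, release and rise.

Request:
{"op": "drive_tool", "data": {"commands": [{"tx": 0,"ty": 0,"tz": 0,"turn": 0},{"tx": 0,"ty": 0,"tz": 0,"turn": 0},{"tx": 0,"ty": 0,"tz": 0,"turn": 0},{"tx": 0,"ty": 0,"tz": 0,"turn": 0},{"tx": 0,"ty": 0,"tz": 0,"turn": 0},{"tx": 0,"ty": 0,"tz": 0,"turn": 0},{"tx": 0,"ty": 0,"tz": 0,"turn": 0},{"tx": 0,"ty": 0,"tz": 0,"turn": 0}]}}

```text
time: 8.15
ee_pos: [0.5426, 0.2843, 0.1099]
tcp_rot: [[0.0, 1.0, 0.001], [1.0, -0.0, 0.001], [0.001, 0.001, -1.0]]
contact_force: [13.4, 3.6, -21.3]
width: 0.0191
```

Request:
{"op": "drive_tool", "data": {"commands": [{"tx": 0,"ty": 0,"tz": 0.2,"turn": 0},{"tx": 0,"ty": 0,"tz": 0.2,"turn": 0},{"tx": 0,"ty": 0,"tz": 0.2,"turn": 0},{"tx": 0,"ty": 0,"tz": 0.2,"turn": 0},{"tx": 0,"ty": 0,"tz": 0.2,"turn": 0},{"tx": 0,"ty": 0,"tz": 0.1,"turn": 0},{"tx": 0,"ty": 0,"tz": 0,"turn": 0},{"tx": 0,"ty": 0,"tz": 0,"turn": 0}]}}

```text
time: 8.95
ee_pos: [0.5428, 0.2844, 0.1]
tcp_rot: [[0.0, 1.0, 0.001], [1.0, -0.0, 0.001], [0.001, 0.001, -1.0]]
contact_force: [7.3, 1.3, -4.3]
width: 0.0185
```

Request:
{"op": "drive_tool", "data": {"commands": [{"tx": 0,"ty": 0,"tz": 0,"turn": 0},{"tx": 0,"ty": 0,"tz": 0,"turn": 0},{"tx": 0,"ty": 0,"tz": 0,"turn": 0},{"tx": 0,"ty": 0,"tz": 0,"turn": 0},{"tx": 0,"ty": 0,"tz": -2,"turn": 0},{"tx": 0,"ty": 0,"tz": -3,"turn": 0},{"tx": 0,"ty": 0,"tz": -4,"turn": 0},{"tx": 0,"ty": 0,"tz": -4,"turn": 0}], "claw": 5}}

```text
time: 9.75
ee_pos: [0.5416, 0.2839, 0.231]
tcp_rot: [[0.0, 1.0, -0.001], [1.0, -0.0, -0.0], [-0.0, -0.001, -1.0]]
contact_force: [-0.0, -0.0, 0.2]
width: 0.0496
```

Request:
{"op": "drive_tool", "data": {"commands": [{"tx": -3.2,"ty": 0.14,"tz": 0,"turn": 0},{"tx": -3.2,"ty": 0,"tz": 0,"turn": 0},{"tx": -3.2,"ty": 0,"tz": 0,"turn": 0},{"tx": -3.3,"ty": 0,"tz": 0,"turn": 0},{"tx": 0,"ty": 0,"tz": 0,"turn": 8.5},{"tx": 0,"ty": 0,"tz": 0,"turn": 8.5},{"tx": 0,"ty": 0,"tz": 0,"turn": 8.5},{"tx": 0,"ty": 0,"tz": 0,"turn": 8.5}], "claw": 9.1}}

```text
time: 10.55
ee_pos: [0.5434, 0.155, 0.2299]
tcp_rot: [[0.565, 0.825, -0.0], [0.825, -0.565, 0.0], [-0.0, -0.0, -1.0]]
contact_force: [-0.3, 0.0, -0.1]
width: 0.0909
```

Request:
{"op": "drive_tool", "data": {"commands": [{"tx": 0,"ty": 0,"tz": 0,"turn": 8},{"tx": 0,"ty": 0,"tz": 0,"turn": 8},{"tx": 0,"ty": 0,"tz": 0,"turn": 8},{"tx": 0,"ty": 0,"tz": 0,"turn": 8},{"tx": 0,"ty": 0,"tz": 0,"turn": 8},{"tx": 0,"ty": 0,"tz": 0,"turn": 8},{"tx": 0,"ty": 0,"tz": 0,"turn": 8},{"tx": 0,"ty": 0,"tz": 0,"turn": 0}]}}

```text
time: 11.35
ee_pos: [0.5433, 0.1551, 0.2299]
tcp_rot: [[1.0, -0.003, -0.0], [-0.003, -1.0, -0.0], [-0.0, 0.0, -1.0]]
contact_force: [-0.4, -0.4, -0.7]
width: 0.091
```

Request:
{"op": "drive_tool", "data": {"commands": [{"tx": 0,"ty": 0,"tz": 2,"turn": 0},{"tx": 0,"ty": 0,"tz": 2,"turn": 0},{"tx": 0,"ty": 0,"tz": 2,"turn": 0},{"tx": 0,"ty": 0,"tz": 1,"turn": 0},{"tx": 0,"ty": 0,"tz": 1,"turn": 0},{"tx": 0,"ty": 0,"tz": 0.5,"turn": 0},{"tx": 0,"ty": 0,"tz": 0,"turn": 0},{"tx": 0,"ty": 0,"tz": 0,"turn": 0}]}}

```text
time: 12.15
ee_pos: [0.5439, 0.1552, 0.1455]
tcp_rot: [[1.0, 0.0, 0.001], [0.0, -1.0, 0.0], [0.001, -0.0, -1.0]]
contact_force: [0.2, -0.2, 0.3]
width: 0.0911
```

Request:
{"op": "drive_tool", "data": {"commands": [{"tx": 0,"ty": 0,"tz": 0,"turn": 0},{"tx": 0,"ty": 0,"tz": 0,"turn": 0},{"tx": 0,"ty": 0,"tz": 0,"turn": 0},{"tx": 0,"ty": 0,"tz": 0,"turn": 0},{"tx": 0,"ty": 0,"tz": 0,"turn": 0},{"tx": 0,"ty": 0,"tz": 0,"turn": 0},{"tx": 0,"ty": 0,"tz": 0,"turn": 0},{"tx": 0,"ty": 0,"tz": 0,"turn": 0}], "claw": 0, "grip_force": 30}}

```text
time: 12.95
ee_pos: [0.5436, 0.1552, 0.145]
tcp_rot: [[1.0, -0.0, 0.0], [-0.0, -1.0, 0.0], [0.0, -0.0, -1.0]]
contact_force: [0.0, 0.8, 1.0]
width: 0.0514
```

Request:
{"op": "drive_tool", "data": {"commands": [{"tx": 0,"ty": 0,"tz": -0.025,"turn": -8.5},{"tx": 0,"ty": 0,"tz": -0.025,"turn": -8.5},{"tx": 0,"ty": 0,"tz": -0.025,"turn": -8.5},{"tx": 0,"ty": 0,"tz": -0.025,"turn": -8.5},{"tx": 0,"ty": 0,"tz": -0.025,"turn": -8.5},{"tx": 0,"ty": 0,"tz": -0.025,"turn": -8.5},{"tx": 0,"ty": 0,"tz": -0.025,"turn": -8.5},{"tx": 0,"ty": 0,"tz": -0.025,"turn": -8.5}]}}

```text
time: 13.75
ee_pos: [0.5433, 0.1549, 0.1465]
tcp_rot: [[0.369, 0.929, -0.0], [0.929, -0.369, -0.0], [-0.001, -0.0, -1.0]]
contact_force: [1.8, -0.9, -4.4]
width: 0.0514
```

Run:
```python
from h import *
st=robot.read_state(); print(st['contact_force'],st['torque'],st['ee_pos'],st['qpos'])
```

```text
[ 1.8184 -0.8825 -4.3774] [-0.4177 -0.6194 -0.1114] [0.5433 0.1549 0.1465] [ 13.558   15.0853 116.8945  -0.0301  48.049   35.236 ]
```

Request:
{"op": "drive_tool", "data": {"commands": [{"tx": 0,"ty": 0,"tz": -0.025,"turn": -8.5},{"tx": 0,"ty": 0,"tz": -0.025,"turn": -8.5},{"tx": 0,"ty": 0,"tz": -0.025,"turn": -8.5},{"tx": 0,"ty": 0,"tz": -0.025,"turn": -8.5},{"tx": 0,"ty": 0,"tz": -0.025,"turn": -8.5},{"tx": 0,"ty": 0,"tz": -0.025,"turn": -8.5},{"tx": 0,"ty": 0,"tz": -0.025,"turn": -8.5},{"tx": 0,"ty": 0,"tz": -0.025,"turn": -8.5}]}}

```text
time: 14.55
ee_pos: [0.5445, 0.1549, 0.149]
tcp_rot: [[-0.723, 0.691, 0.002], [0.691, 0.723, -0.0], [-0.002, 0.002, -1.0]]
contact_force: [7.5, -2.7, -6.3]
width: 0.0514
```

Request:
{"op": "drive_tool", "data": {"commands": [{"tx": 0,"ty": 0,"tz": -0.025,"turn": -8.5},{"tx": 0,"ty": 0,"tz": -0.025,"turn": -8.5},{"tx": 0,"ty": 0,"tz": -0.025,"turn": -8.5},{"tx": 0,"ty": 0,"tz": -0.025,"turn": -8.5},{"tx": 0,"ty": 0,"tz": -0.025,"turn": -8.5},{"tx": 0,"ty": 0,"tz": -0.025,"turn": -8.5},{"tx": 0,"ty": 0,"tz": -0.025,"turn": -8.5},{"tx": 0,"ty": 0,"tz": -0.025,"turn": -8.5}]}}

```text
time: 15.35
ee_pos: [0.5445, 0.1551, 0.1509]
tcp_rot: [[-0.912, -0.411, 0.002], [-0.411, 0.912, 0.0], [-0.002, -0.001, -1.0]]
contact_force: [7.1, -1.7, -7.1]
width: 0.0515
```

Request:
{"op": "drive_tool", "data": {"commands": [{"tx": 0,"ty": 0,"tz": -0.025,"turn": -8.5},{"tx": 0,"ty": 0,"tz": -0.025,"turn": -8.5},{"tx": 0,"ty": 0,"tz": -0.025,"turn": -8.5},{"tx": 0,"ty": 0,"tz": -0.025,"turn": -8.5},{"tx": 0,"ty": 0,"tz": -0.025,"turn": -8.5},{"tx": 0,"ty": 0,"tz": -0.025,"turn": -8.5},{"tx": 0,"ty": 0,"tz": -0.025,"turn": -8.5},{"tx": 0,"ty": 0,"tz": 0,"turn": 0}]}}

```text
time: 16.15
ee_pos: [0.544, 0.1553, 0.1526]
tcp_rot: [[-0.11, -0.994, 0.001], [-0.994, 0.11, 0.0], [-0.0, -0.001, -1.0]]
contact_force: [2.9, 4.5, -4.1]
width: 0.0515
```

Run:
```python
from h import *
s=robot.camera("scene"); cv2.imwrite("pics/s2.png",cv2.resize(s[90:260,300:480],None,fx=3,fy=3,interpolation=2))
st=robot.read_state(); print(st['contact_force'],st['torque'],st['ee_pos'],st['qpos'])
```

```text
[ 3.7493  4.1768 -4.4082] [ 0.8961 -1.0342  0.3161] [0.5439 0.1553 0.1526] [  13.5758   14.5742  116.7398    0.01     48.6301 -159.7812]
```

View pics/s2.png

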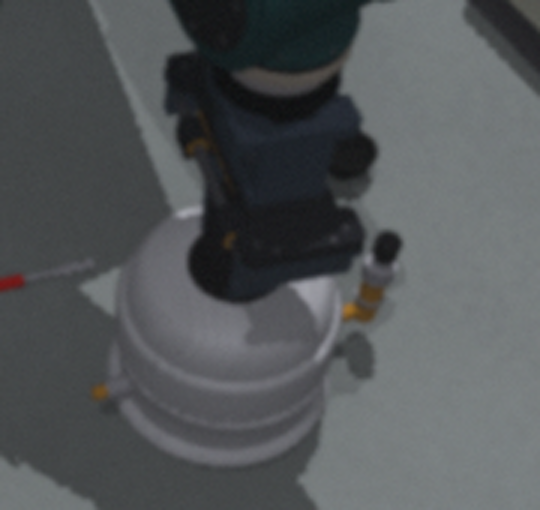

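The lid has turned 263° and risen 7.6 mm, as the thread pitch predicts. The picture shows its edge at about y=390 in the crop, still round the neck. Next I regrip: open, turn back, close.

Request:
{"op": "drive_tool", "data": {"commands": [{"tx": 0,"ty": 0,"tz": 0,"turn": 0},{"tx": 0,"ty": 0,"tz": 0,"turn": 0},{"tx": 0,"ty": 0,"tz": 0,"turn": 0},{"tx": 0,"ty": 0,"tz": 0,"turn": 0},{"tx": 0,"ty": 0,"tz": 0,"turn": 8.5},{"tx": 0,"ty": 0,"tz": 0,"turn": 8.5},{"tx": 0,"ty": 0,"tz": 0,"turn": 8.5},{"tx": 0,"ty": 0,"tz": 0,"turn": 8.5}], "claw": 7.5}}

```text
time: 17.0
ee_pos: [0.5435, 0.1551, 0.1527]
tcp_rot: [[-0.655, -0.756, -0.0], [-0.756, 0.655, -0.0], [0.0, 0.0, -1.0]]
contact_force: [0.3, 0.1, -0.3]
width: 0.0748
```

Request:
{"op": "drive_tool", "data": {"commands": [{"tx": 0,"ty": 0,"tz": 0,"turn": 8.5},{"tx": 0,"ty": 0,"tz": 0,"turn": 8.5},{"tx": 0,"ty": 0,"tz": 0,"turn": 8.5},{"tx": 0,"ty": 0,"tz": 0,"turn": 8.5},{"tx": 0,"ty": 0,"tz": 0,"turn": 8.5},{"tx": 0,"ty": 0,"tz": 0,"turn": 8.5},{"tx": 0,"ty": 0,"tz": 0,"turn": 8.5},{"tx": 0,"ty": 0,"tz": 0,"turn": 8.5}]}}

```text
time: 17.8
ee_pos: [0.5435, 0.1551, 0.1527]
tcp_rot: [[-0.946, 0.324, -0.0], [0.324, 0.946, -0.0], [0.0, -0.0, -1.0]]
contact_force: [-1.1, 0.3, 0.1]
width: 0.075
```

Request:
{"op": "drive_tool", "data": {"commands": [{"tx": 0,"ty": 0,"tz": 0,"turn": 8.5},{"tx": 0,"ty": 0,"tz": 0,"turn": 8.5},{"tx": 0,"ty": 0,"tz": 0,"turn": 8.5},{"tx": 0,"ty": 0,"tz": 0,"turn": 8.5},{"tx": 0,"ty": 0,"tz": 0,"turn": 8.5},{"tx": 0,"ty": 0,"tz": 0,"turn": 8.5},{"tx": 0,"ty": 0,"tz": 0,"turn": 8.5},{"tx": 0,"ty": 0,"tz": 0,"turn": 8.5}]}}

```text
time: 18.6
ee_pos: [0.5435, 0.1551, 0.1527]
tcp_rot: [[-0.054, 0.999, -0.0], [0.999, 0.054, -0.0], [-0.0, -0.0, -1.0]]
contact_force: [-0.2, -0.3, 0.1]
width: 0.0752
```

Request:
{"op": "drive_tool", "data": {"commands": [{"tx": 0,"ty": 0,"tz": 0,"turn": 8.5},{"tx": 0,"ty": 0,"tz": 0,"turn": 8.5},{"tx": 0,"ty": 0,"tz": 0,"turn": 8.5},{"tx": 0,"ty": 0,"tz": 0,"turn": 8.5},{"tx": 0,"ty": 0,"tz": 0,"turn": 8.5},{"tx": 0,"ty": 0,"tz": 0,"turn": 8.5},{"tx": 0,"ty": 0,"tz": 0,"turn": 8.5},{"tx": 0,"ty": 0,"tz": 0,"turn": 8.5}]}}

```text
time: 19.4
ee_pos: [0.5434, 0.1551, 0.1527]
tcp_rot: [[0.906, 0.424, -0.0], [0.424, -0.906, -0.0], [-0.0, -0.0, -1.0]]
contact_force: [-0.3, 0.3, -0.2]
width: 0.0748
```

Request:
{"op": "drive_tool", "data": {"commands": [{"tx": 0,"ty": 0,"tz": 0,"turn": 8.5},{"tx": 0,"ty": 0,"tz": 0,"turn": 8.5},{"tx": 0,"ty": 0,"tz": 0,"turn": 8.5},{"tx": 0,"ty": 0,"tz": 0,"turn": 8.5},{"tx": 0,"ty": 0,"tz": 0,"turn": 8.5},{"tx": 0,"ty": 0,"tz": 0,"turn": 8.5},{"tx": 0,"ty": 0,"tz": 0,"turn": 0},{"tx": 0,"ty": 0,"tz": 0,"turn": 0}]}}

```text
time: 20.2
ee_pos: [0.5435, 0.1551, 0.1527]
tcp_rot: [[0.904, -0.427, -0.0], [-0.427, -0.904, -0.0], [-0.0, 0.0, -1.0]]
contact_force: [-0.3, 0.2, 0.3]
width: 0.0749
```

Request:
{"op": "drive_tool", "data": {"commands": [{"tx": 0,"ty": 0,"tz": 0,"turn": 0},{"tx": 0,"ty": 0,"tz": 0,"turn": 0},{"tx": 0,"ty": 0,"tz": 0,"turn": 0},{"tx": 0,"ty": 0,"tz": 0,"turn": 0},{"tx": 0,"ty": 0,"tz": 0,"turn": 0},{"tx": 0,"ty": 0,"tz": 0,"turn": 0},{"tx": 0,"ty": 0,"tz": 0,"turn": 0},{"tx": 0,"ty": 0,"tz": 0,"turn": 0}], "claw": 0}}

```text
time: 21.0
ee_pos: [0.5436, 0.1552, 0.1527]
tcp_rot: [[0.903, -0.431, 0.0], [-0.431, -0.903, 0.0], [0.0, -0.0, -1.0]]
contact_force: [2.1, 0.2, 0.3]
width: 0.0517
```

Run:
```python
from h import *
st=robot.read_state(); print(st['contact_force'],st['torque'],st['ee_pos'],st['qpos'])
```

```text
[2.1262 0.2425 0.2923] [ 0.1771 -0.2885  0.1829] [0.5436 0.1552 0.1527] [ 13.5709  14.5577 116.7461  -0.0003  48.6789 129.0734]
```

Request:
{"op": "drive_tool", "data": {"commands": [{"tx": 0,"ty": 0,"tz": -0.025,"turn": -8.5},{"tx": 0,"ty": 0,"tz": -0.025,"turn": -8.5},{"tx": 0,"ty": 0,"tz": -0.025,"turn": -8.5},{"tx": 0,"ty": 0,"tz": -0.025,"turn": -8.5},{"tx": 0,"ty": 0,"tz": -0.025,"turn": -8.5},{"tx": 0,"ty": 0,"tz": -0.025,"turn": -8.5},{"tx": 0,"ty": 0,"tz": -0.025,"turn": -8.5},{"tx": 0,"ty": 0,"tz": -0.025,"turn": -8.5}]}}

```text
time: 21.8
ee_pos: [0.5435, 0.155, 0.1547]
tcp_rot: [[0.734, 0.679, 0.0], [0.679, -0.734, -0.0], [-0.0, 0.0, -1.0]]
contact_force: [0.9, -2.0, -1.1]
width: 0.0512
```

Request:
{"op": "drive_tool", "data": {"commands": [{"tx": 0,"ty": 0,"tz": -0.025,"turn": -8.5},{"tx": 0,"ty": 0,"tz": -0.025,"turn": -8.5},{"tx": 0,"ty": 0,"tz": -0.025,"turn": -8.5},{"tx": 0,"ty": 0,"tz": -0.025,"turn": -8.5},{"tx": 0,"ty": 0,"tz": -0.025,"turn": -8.5},{"tx": 0,"ty": 0,"tz": -0.025,"turn": -8.5},{"tx": 0,"ty": 0,"tz": -0.025,"turn": -8.5},{"tx": 0,"ty": 0,"tz": -0.025,"turn": -8.5}]}}

```text
time: 22.6
ee_pos: [0.5442, 0.1552, 0.1568]
tcp_rot: [[-0.355, 0.935, 0.002], [0.935, 0.355, 0.0], [-0.0, 0.002, -1.0]]
contact_force: [5.4, 0.9, -2.8]
width: 0.0518
```

Request:
{"op": "drive_tool", "data": {"commands": [{"tx": 0,"ty": 0,"tz": -0.025,"turn": -8.5},{"tx": 0,"ty": 0,"tz": -0.025,"turn": -8.5},{"tx": 0,"ty": 0,"tz": -0.025,"turn": -8.5},{"tx": 0,"ty": 0,"tz": -0.025,"turn": -8.5},{"tx": 0,"ty": 0,"tz": -0.025,"turn": -8.5},{"tx": 0,"ty": 0,"tz": -0.025,"turn": -8.5},{"tx": 0,"ty": 0,"tz": -0.025,"turn": -8.5},{"tx": 0,"ty": 0,"tz": -0.025,"turn": -8.5}]}}

```text
time: 23.4
ee_pos: [0.5442, 0.1555, 0.159]
tcp_rot: [[-1.0, 0.021, 0.002], [0.021, 1.0, 0.001], [-0.002, 0.001, -1.0]]
contact_force: [3.2, 2.7, -1.6]
width: 0.0514
```

Request:
{"op": "drive_tool", "data": {"commands": [{"tx": 0,"ty": 0,"tz": -0.025,"turn": -8.5},{"tx": 0,"ty": 0,"tz": -0.025,"turn": -8.5},{"tx": 0,"ty": 0,"tz": -0.025,"turn": -8.5},{"tx": 0,"ty": 0,"tz": -0.025,"turn": -8.5},{"tx": 0,"ty": 0,"tz": -0.025,"turn": -8.5},{"tx": 0,"ty": 0,"tz": -0.025,"turn": -8.5},{"tx": 0,"ty": 0,"tz": -0.025,"turn": -8.5},{"tx": 0,"ty": 0,"tz": -0.025,"turn": -8.5}]}}

```text
time: 24.2
ee_pos: [0.544, 0.1554, 0.1609]
tcp_rot: [[-0.394, -0.919, 0.001], [-0.919, 0.394, 0.001], [-0.001, -0.001, -1.0]]
contact_force: [4.8, 2.0, -2.7]
width: 0.0513
```

Request:
{"op": "drive_tool", "data": {"commands": [{"tx": 0,"ty": 0,"tz": -0.025,"turn": -8.5},{"tx": 0,"ty": 0,"tz": -0.025,"turn": -8.5},{"tx": 0,"ty": 0,"tz": -0.025,"turn": -8.5},{"tx": 0,"ty": 0,"tz": 0,"turn": 0},{"tx": 0,"ty": 0,"tz": 0,"turn": 0},{"tx": 0,"ty": 0,"tz": 0,"turn": 0},{"tx": 0,"ty": 0,"tz": 0,"turn": 0},{"tx": 0,"ty": 0,"tz": 0,"turn": 0}]}}

```text
time: 25.0
ee_pos: [0.5439, 0.1554, 0.1616]
tcp_rot: [[0.03, -1.0, 0.001], [-1.0, -0.03, 0.0], [-0.0, -0.001, -1.0]]
contact_force: [4.4, 3.5, -2.2]
width: 0.0513
```

Request:
{"op": "drive_tool", "data": {"commands": [{"tx": 0,"ty": 0,"tz": 0,"turn": 0},{"tx": 0,"ty": 0,"tz": 0,"turn": 0},{"tx": 0,"ty": 0,"tz": 0,"turn": 0},{"tx": 0,"ty": 0,"tz": 0,"turn": 0},{"tx": 0,"ty": 0,"tz": 0,"turn": 8.5},{"tx": 0,"ty": 0,"tz": 0,"turn": 8.5},{"tx": 0,"ty": 0,"tz": 0,"turn": 8.5},{"tx": 0,"ty": 0,"tz": 0,"turn": 8.5}], "claw": 7.5}}

```text
time: 25.8
ee_pos: [0.5434, 0.1551, 0.1614]
tcp_rot: [[-0.536, -0.844, -0.0], [-0.844, 0.536, -0.0], [0.0, 0.0, -1.0]]
contact_force: [-0.5, 0.6, 0.7]
width: 0.0749
```

Request:
{"op": "drive_tool", "data": {"commands": [{"tx": 0,"ty": 0,"tz": 0,"turn": 8.5},{"tx": 0,"ty": 0,"tz": 0,"turn": 8.5},{"tx": 0,"ty": 0,"tz": 0,"turn": 8.5},{"tx": 0,"ty": 0,"tz": 0,"turn": 8.5},{"tx": 0,"ty": 0,"tz": 0,"turn": 8.5},{"tx": 0,"ty": 0,"tz": 0,"turn": 8.5},{"tx": 0,"ty": 0,"tz": 0,"turn": 8.5},{"tx": 0,"ty": 0,"tz": 0,"turn": 8.5}]}}

```text
time: 26.6
ee_pos: [0.5434, 0.1551, 0.1614]
tcp_rot: [[-0.984, 0.181, -0.0], [0.181, 0.984, -0.0], [0.0, -0.0, -1.0]]
contact_force: [0.9, 0.2, 0.5]
width: 0.0751
```

Request:
{"op": "drive_tool", "data": {"commands": [{"tx": 0,"ty": 0,"tz": 0,"turn": 8.5},{"tx": 0,"ty": 0,"tz": 0,"turn": 8.5},{"tx": 0,"ty": 0,"tz": 0,"turn": 8.5},{"tx": 0,"ty": 0,"tz": 0,"turn": 8.5},{"tx": 0,"ty": 0,"tz": 0,"turn": 8.5},{"tx": 0,"ty": 0,"tz": 0,"turn": 8.5},{"tx": 0,"ty": 0,"tz": 0,"turn": 8.5},{"tx": 0,"ty": 0,"tz": 0,"turn": 8.5}]}}

```text
time: 27.4
ee_pos: [0.5434, 0.1551, 0.1614]
tcp_rot: [[-0.201, 0.98, -0.0], [0.98, 0.201, -0.0], [-0.0, -0.0, -1.0]]
contact_force: [-0.6, -0.1, -0.6]
width: 0.075
```

Request:
{"op": "drive_tool", "data": {"commands": [{"tx": 0,"ty": 0,"tz": 0,"turn": 8.5},{"tx": 0,"ty": 0,"tz": 0,"turn": 8.5},{"tx": 0,"ty": 0,"tz": 0,"turn": 8.5},{"tx": 0,"ty": 0,"tz": 0,"turn": 8.5},{"tx": 0,"ty": 0,"tz": 0,"turn": 8.5},{"tx": 0,"ty": 0,"tz": 0,"turn": 8.5},{"tx": 0,"ty": 0,"tz": 0,"turn": 8.5},{"tx": 0,"ty": 0,"tz": 0,"turn": 8.5}]}}

```text
time: 28.2
ee_pos: [0.5434, 0.1551, 0.1614]
tcp_rot: [[0.833, 0.553, -0.0], [0.553, -0.833, -0.0], [-0.0, -0.0, -1.0]]
contact_force: [-0.5, -0.1, -0.7]
width: 0.0751
```

Request:
{"op": "drive_tool", "data": {"commands": [{"tx": 0,"ty": 0,"tz": 0,"turn": 8.5},{"tx": 0,"ty": 0,"tz": 0,"turn": 8.5},{"tx": 0,"ty": 0,"tz": 0,"turn": 8.5},{"tx": 0,"ty": 0,"tz": 0,"turn": 8.5},{"tx": 0,"ty": 0,"tz": 0,"turn": 8.5},{"tx": 0,"ty": 0,"tz": 0,"turn": 8.5},{"tx": 0,"ty": 0,"tz": 0,"turn": 8.5},{"tx": 0,"ty": 0,"tz": 0,"turn": 0}]}}

```text
time: 29.0
ee_pos: [0.5434, 0.1551, 0.1614]
tcp_rot: [[0.901, -0.433, -0.0], [-0.433, -0.901, -0.0], [-0.0, 0.0, -1.0]]
contact_force: [0.0, 0.4, -0.0]
width: 0.075
```

Request:
{"op": "drive_tool", "data": {"commands": [{"tx": 0,"ty": 0,"tz": 0,"turn": 0},{"tx": 0,"ty": 0,"tz": 0,"turn": 0},{"tx": 0,"ty": 0,"tz": 0,"turn": 0},{"tx": 0,"ty": 0,"tz": 0,"turn": 0},{"tx": 0,"ty": 0,"tz": 0,"turn": 0},{"tx": 0,"ty": 0,"tz": 0,"turn": 0},{"tx": 0,"ty": 0,"tz": 0,"turn": 0},{"tx": 0,"ty": 0,"tz": 0,"turn": 0}], "claw": 0}}

```text
time: 29.8
ee_pos: [0.5436, 0.1552, 0.1615]
tcp_rot: [[0.903, -0.43, 0.0], [-0.43, -0.903, 0.0], [0.0, -0.0, -1.0]]
contact_force: [1.5, 2.0, -0.1]
width: 0.0513
```

Run:
```python
from h import *
st=robot.read_state(); print(st['contact_force'],st['torque'],st['ee_pos'],st['qpos'])
```

```text
[ 1.5438  2.0295 -0.1387] [ 0.2748 -0.1537  0.13  ] [0.5436 0.1552 0.1615] [ 13.5712  13.812  116.5603  -0.002   49.6157 129.0714]
```

Request:
{"op": "drive_tool", "data": {"commands": [{"tx": 0,"ty": 0,"tz": -0.025,"turn": -8.5},{"tx": 0,"ty": 0,"tz": -0.025,"turn": -8.5},{"tx": 0,"ty": 0,"tz": -0.025,"turn": -8.5},{"tx": 0,"ty": 0,"tz": -0.025,"turn": -8.5},{"tx": 0,"ty": 0,"tz": -0.025,"turn": -8.5},{"tx": 0,"ty": 0,"tz": -0.025,"turn": -8.5},{"tx": 0,"ty": 0,"tz": -0.025,"turn": -8.5},{"tx": 0,"ty": 0,"tz": -0.025,"turn": -8.5}], "grip_force": 45}}

```text
time: 30.6
ee_pos: [0.5436, 0.155, 0.1635]
tcp_rot: [[0.734, 0.68, 0.0], [0.68, -0.734, -0.0], [0.0, 0.0, -1.0]]
contact_force: [0.8, -1.5, -0.9]
width: 0.0511
```

Request:
{"op": "drive_tool", "data": {"commands": [{"tx": 0,"ty": 0,"tz": -0.025,"turn": -8.5},{"tx": 0,"ty": 0,"tz": -0.025,"turn": -8.5},{"tx": 0,"ty": 0,"tz": -0.025,"turn": -8.5},{"tx": 0,"ty": 0,"tz": -0.025,"turn": -8.5},{"tx": 0,"ty": 0,"tz": -0.025,"turn": -8.5},{"tx": 0,"ty": 0,"tz": -0.025,"turn": -8.5},{"tx": 0,"ty": 0,"tz": -0.025,"turn": -8.5},{"tx": 0,"ty": 0,"tz": -0.025,"turn": -8.5}]}}

```text
time: 31.4
ee_pos: [0.5443, 0.1552, 0.1656]
tcp_rot: [[-0.355, 0.935, 0.002], [0.935, 0.355, 0.0], [-0.0, 0.002, -1.0]]
contact_force: [5.6, 0.1, -2.8]
width: 0.051
```

Request:
{"op": "drive_tool", "data": {"commands": [{"tx": 0,"ty": 0,"tz": -0.025,"turn": -8.5},{"tx": 0,"ty": 0,"tz": -0.025,"turn": -8.5},{"tx": 0,"ty": 0,"tz": -0.025,"turn": -8.5},{"tx": 0,"ty": 0,"tz": -0.025,"turn": -8.5},{"tx": 0,"ty": 0,"tz": -0.025,"turn": -8.5},{"tx": 0,"ty": 0,"tz": -0.025,"turn": -8.5},{"tx": 0,"ty": 0,"tz": -0.025,"turn": -8.5},{"tx": 0,"ty": 0,"tz": -0.025,"turn": -8.5}]}}

```text
time: 32.2
ee_pos: [0.5443, 0.1555, 0.1678]
tcp_rot: [[-1.0, 0.021, 0.002], [0.021, 1.0, 0.001], [-0.002, 0.001, -1.0]]
contact_force: [4.1, 1.4, -2.4]
width: 0.051
```

Request:
{"op": "drive_tool", "data": {"commands": [{"tx": 0,"ty": 0,"tz": -0.025,"turn": -8.5},{"tx": 0,"ty": 0,"tz": -0.025,"turn": -8.5},{"tx": 0,"ty": 0,"tz": -0.025,"turn": -8.5},{"tx": 0,"ty": 0,"tz": -0.025,"turn": -8.5},{"tx": 0,"ty": 0,"tz": -0.025,"turn": -8.5},{"tx": 0,"ty": 0,"tz": -0.025,"turn": -8.5},{"tx": 0,"ty": 0,"tz": -0.025,"turn": -8.5},{"tx": 0,"ty": 0,"tz": -0.025,"turn": -8.5}]}}

```text
time: 33.0
ee_pos: [0.5442, 0.155, 0.1696]
tcp_rot: [[-0.394, -0.919, 0.002], [-0.919, 0.394, 0.0], [-0.001, -0.002, -1.0]]
contact_force: [8.1, -4.8, -1.8]
width: 0.0512
```

Request:
{"op": "drive_tool", "data": {"commands": [{"tx": 0,"ty": 0,"tz": 0,"turn": -8.5},{"tx": 0,"ty": 0,"tz": 0,"turn": 0},{"tx": 0,"ty": 0,"tz": -0.05,"turn": 0},{"tx": 0,"ty": 0,"tz": -0.05,"turn": 0},{"tx": 0,"ty": 0,"tz": -0.05,"turn": 0},{"tx": 0,"ty": 0,"tz": -0.05,"turn": 0},{"tx": 0,"ty": 0,"tz": 0,"turn": 0},{"tx": 0,"ty": 0,"tz": 0,"turn": 0}]}}

```text
time: 33.8
ee_pos: [0.5435, 0.1552, 0.1711]
tcp_rot: [[-0.263, -0.965, 0.0], [-0.965, 0.263, 0.0], [-0.0, -0.0, -1.0]]
contact_force: [5.8, 0.4, -5.7]
width: 0.0514
```

Request:
{"op": "drive_tool", "data": {"commands": [{"tx": 0,"ty": 0,"tz": -0.2,"turn": 0},{"tx": 0,"ty": 0,"tz": -0.3,"turn": 0},{"tx": 0,"ty": 0,"tz": -0.5,"turn": 0},{"tx": 0,"ty": 0,"tz": -0.5,"turn": 0},{"tx": 0,"ty": 0,"tz": -0.5,"turn": 0},{"tx": 0,"ty": 0,"tz": -0.5,"turn": 0},{"tx": 0,"ty": 0,"tz": -0.5,"turn": 0},{"tx": 0,"ty": 0,"tz": 0,"turn": 0}]}}

```text
time: 34.6
ee_pos: [0.5438, 0.1552, 0.2022]
tcp_rot: [[-0.259, -0.966, 0.001], [-0.966, 0.259, 0.0], [-0.0, -0.001, -1.0]]
contact_force: [-0.4, 0.5, -4.6]
width: 0.0511
```

Request:
{"op": "drive_tool", "data": {"commands": [{"tx": 0,"ty": 0,"tz": -1,"turn": 0},{"tx": 0,"ty": 0,"tz": -1,"turn": 0},{"tx": 0,"ty": 0,"tz": -1,"turn": 0},{"tx": 0,"ty": 0,"tz": -1,"turn": 0},{"tx": 0,"ty": 0,"tz": -1,"turn": 8.5},{"tx": 0,"ty": 0,"tz": -1,"turn": 8.5},{"tx": 0,"ty": 0,"tz": -1,"turn": 8.5},{"tx": 0,"ty": 0,"tz": 0,"turn": 8.5}]}}

```text
time: 35.4
ee_pos: [0.5443, 0.1553, 0.2736]
tcp_rot: [[-0.759, -0.651, 0.002], [-0.651, 0.759, 0.001], [-0.002, -0.001, -1.0]]
contact_force: [-0.5, 0.4, -4.6]
width: 0.0509
```

Request:
{"op": "drive_tool", "data": {"commands": [{"tx": 1.0,"ty": -1.1,"tz": 0,"turn": 0},{"tx": 2.1,"ty": -2.2,"tz": 0,"turn": 0},{"tx": 2.4,"ty": -2.5,"tz": 0,"turn": 0},{"tx": 2.4,"ty": -2.5,"tz": 0,"turn": 0},{"tx": 2.4,"ty": -2.5,"tz": 0,"turn": 0},{"tx": 2.1,"ty": -2.3,"tz": 0,"turn": 0},{"tx": 1.4,"ty": -1.5,"tz": 0,"turn": 0},{"tx": 0.7,"ty": -0.7,"tz": 0,"turn": 0}]}}

```text
time: 36.2
ee_pos: [0.534, -0.0575, 0.2717]
tcp_rot: [[-0.754, -0.657, 0.0], [-0.657, 0.754, -0.0], [0.0, -0.0, -1.0]]
contact_force: [-0.2, -0.3, -5.7]
width: 0.0514
```

Request:
{"op": "drive_tool", "data": {"commands": [{"tx": 0,"ty": 0,"tz": 1,"turn": 0},{"tx": 0,"ty": 0,"tz": 2,"turn": 0},{"tx": 0,"ty": 0,"tz": 3,"turn": 0},{"tx": 0,"ty": 0,"tz": 3,"turn": 0},{"tx": 0,"ty": 0,"tz": 3,"turn": 0},{"tx": 0,"ty": 0,"tz": 2,"turn": 0},{"tx": 0,"ty": 0,"tz": 1.5,"turn": 0},{"tx": 0,"ty": 0,"tz": 1,"turn": 0}]}}

```text
time: 37.0
ee_pos: [0.534, -0.0548, 0.1051]
tcp_rot: [[-0.754, -0.657, -0.001], [-0.657, 0.754, 0.0], [0.001, 0.001, -1.0]]
contact_force: [-0.1, -0.1, -4.9]
width: 0.0511
```

Run:
```python
from h import *
t=robot.camera("top"); cv2.imwrite("pics/t3.png",t); s=robot.camera("scene"); cv2.imwrite("pics/s3.png",s)
st=robot.read_state(); print(st['contact_force'],st['ee_pos'],st['qpos'])
```

```text
[-0.3327  0.1841 -4.4615] [ 0.5339 -0.055   0.1054] [  -8.3716   16.601   120.6785    0.004    42.8132 -139.4094]
```

View pics/s3.png

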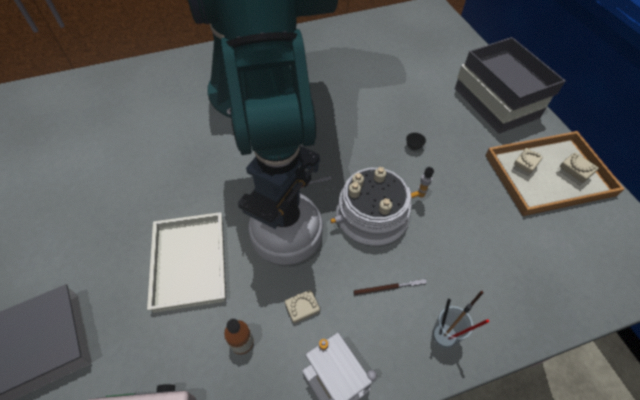

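The lid hangs clear between pan and pot, at (287,235) in the scene view. Four dies stand on the plate, at (358,178), (380,173), (355,188) and (386,205). Next I set the lid down.

Request:
{"op": "drive_tool", "data": {"commands": [{"tx": 0,"ty": 0,"tz": 0.6,"turn": 0},{"tx": 0,"ty": 0,"tz": 0.5,"turn": 0},{"tx": 0,"ty": 0,"tz": 0.4,"turn": 0},{"tx": 0,"ty": 0,"tz": 0.2,"turn": 0},{"tx": 0,"ty": 0,"tz": 0.1,"turn": 0},{"tx": 0,"ty": 0,"tz": 0.1,"turn": 0},{"tx": 0,"ty": 0,"tz": 0,"turn": 0},{"tx": 0,"ty": 0,"tz": 0,"turn": 0}]}}

```text
time: 37.9
ee_pos: [0.5345, -0.0555, 0.0876]
tcp_rot: [[-0.755, -0.656, 0.0], [-0.656, 0.755, -0.0], [-0.0, -0.0, -1.0]]
contact_force: [-0.5, -0.6, -5.4]
width: 0.0514
```

Request:
{"op": "drive_tool", "data": {"commands": [{"tx": 0,"ty": 0,"tz": 0.1,"turn": 0},{"tx": 0,"ty": 0,"tz": 0.05,"turn": 0},{"tx": 0,"ty": 0,"tz": 0.05,"turn": 0},{"tx": 0,"ty": 0,"tz": 0.05,"turn": 0},{"tx": 0,"ty": 0,"tz": 0.05,"turn": 0},{"tx": 0,"ty": 0,"tz": 0,"turn": 0},{"tx": 0,"ty": 0,"tz": 0,"turn": 0},{"tx": 0,"ty": 0,"tz": 0,"turn": 0}]}}

```text
time: 38.7
ee_pos: [0.5345, -0.0554, 0.0845]
tcp_rot: [[-0.755, -0.656, 0.0], [-0.656, 0.755, 0.0], [-0.0, -0.0, -1.0]]
contact_force: [0.7, 1.4, -2.0]
width: 0.0512
```

Request:
{"op": "drive_tool", "data": {"commands": [{"tx": 0,"ty": 0,"tz": 0.05,"turn": 0},{"tx": 0,"ty": 0,"tz": 0,"turn": 0},{"tx": 0,"ty": 0,"tz": 0,"turn": 0},{"tx": 0,"ty": 0,"tz": 0,"turn": 0},{"tx": 0,"ty": 0,"tz": 0,"turn": 0},{"tx": 0,"ty": 0,"tz": 0,"turn": 0},{"tx": 0,"ty": 0,"tz": 0,"turn": 0},{"tx": 0,"ty": 0,"tz": 0,"turn": 0}]}}

```text
time: 39.5
ee_pos: [0.5347, -0.0555, 0.0844]
tcp_rot: [[-0.755, -0.656, 0.0], [-0.656, 0.755, 0.0], [-0.0, -0.0, -1.0]]
contact_force: [-0.4, 1.0, 5.4]
width: 0.0513
```

Request:
{"op": "drive_tool", "data": {"commands": [{"tx": 0,"ty": 0,"tz": 0,"turn": 0},{"tx": 0,"ty": 0,"tz": 0,"turn": 0},{"tx": 0,"ty": 0,"tz": 0,"turn": 0},{"tx": 0,"ty": 0,"tz": 0,"turn": 0},{"tx": 0,"ty": 0,"tz": 0,"turn": 0},{"tx": 0,"ty": 0,"tz": 0,"turn": 0},{"tx": 0,"ty": 0,"tz": 0,"turn": 0},{"tx": 0,"ty": 0,"tz": 0,"turn": 0}], "claw": 9.1}}

```text
time: 40.3
ee_pos: [0.5344, -0.0555, 0.0839]
tcp_rot: [[-0.755, -0.656, 0.0], [-0.656, 0.755, -0.0], [-0.0, -0.0, -1.0]]
contact_force: [0.1, 0.2, 0.2]
width: 0.0912
```

Request:
{"op": "drive_tool", "data": {"commands": [{"tx": 0,"ty": 0,"tz": -1,"turn": 0},{"tx": 0,"ty": 0,"tz": -2,"turn": 0},{"tx": 0,"ty": 0,"tz": -3,"turn": 0},{"tx": 0,"ty": 0,"tz": -3,"turn": 0},{"tx": 0,"ty": 0,"tz": -3,"turn": 0},{"tx": 0,"ty": 0,"tz": -3,"turn": 0},{"tx": 0,"ty": 0,"tz": -2,"turn": 0},{"tx": 0,"ty": 0,"tz": 0,"turn": 0}]}}

```text
time: 41.1
ee_pos: [0.5358, -0.0556, 0.2576]
tcp_rot: [[-0.755, -0.656, 0.005], [-0.656, 0.755, -0.001], [-0.003, -0.004, -1.0]]
contact_force: [-0.5, -0.5, 0.3]
width: 0.091
```

Run:
```python
from h import *
t=robot.camera("top"); s=robot.camera("scene"); cv2.imwrite("pics/t4r.png",t); cv2.imwrite("pics/s4r.png",s)
cv2.imwrite("pics/t4.png",np.hstack([cv2.resize(t[160:270,180:300],(360,330),interpolation=2),cv2.resize(s[150:250,320:440],(396,330),interpolation=2)]))
```

```text
(no output)
```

View pics/t4.png

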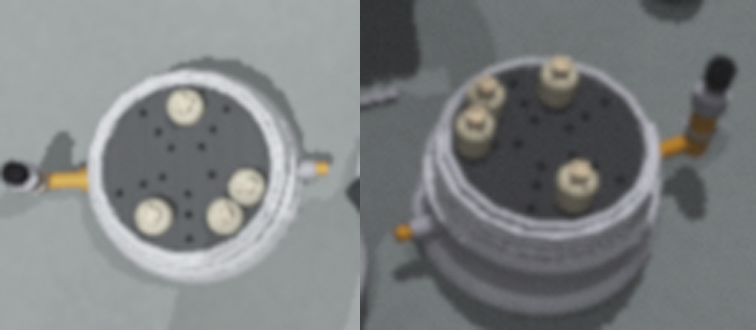

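The crop shows the four dies in the top view at full-frame (241,195), (262,222), (255,232) and (231,232). The right-hand pair is almost touching. Now I'll measure them.

```bash
cat > dies.py <<'E'
from h import *
def dies(t,box=(205,178,282,252),z=.108):
    x0,y0,x1,y1=box; c=cv2.resize(t[y0:y1,x0:x1],None,fx=6,fy=6,interpolation=2)
    b,g,r=[c[...,i].astype(int) for i in range(3)]
    m=((r-b>12)&(r>110)).astype(np.uint8); m=cv2.morphologyEx(m,cv2.MORPH_CLOSE,np.ones((9,9)))
    d=cv2.GaussianBlur(cv2.distanceTransform(m,2,5),(0,0),3); out=[]
    while d.max()>17:
        _,v,_,p=cv2.minMaxLoc(d); cv2.circle(d,p,40,0,-1); u=((p[0]+.5)/6+x0-.5,(p[1]+.5)/6+y0-.5); out.append((np.array(u),v/6,onz("top",u,z)))
    return out,m
if __name__=="__main__":
    t=cv2.imread("pics/t4r.png")
    o,m=dies(t)
    C=np.array([.5437,.1553])
    for u,v,X in o: print(u,v,X,np.linalg.norm(X[:2]-C),proj("scene",X))
    k,l,st,ce=cv2.connectedComponentsWithStats(m); print(st)
    # neck: white ring in top view
    a=t[178:258,205:285].astype(int)
    print("neckcenter by rim eye",onz("top",(180+193/3,160+175/3),.1), robot.read_state()['ee_pos'])
E
python3 dies.py
```

```text
[230.9167 231.75  ] 5.194520314534505 [0.5068 0.1797 0.108 ] 0.04422038205749561 [379.3575 173.6425]
[241.4167 195.0833] 5.125674565633138 [0.5907 0.1552 0.108 ] 0.04699071933318175 [384.8688 205.4657]
[254.5833 231.5833] 5.067533810933431 [0.5059 0.1259 0.108 ] 0.04787072985676664 [357.2741 179.5326]
[261.75   222.0833] 5.035680452982585 [0.5273 0.1093 0.108 ] 0.04887427479200477 [354.0006 188.7124]
[205.4167 219.25  ] 3.1951217651367188 [0.5367 0.2376 0.108 ] 0.08258004763782976 [408.2567 176.8376]
[[     0      0    462    444 188164]
 [   186     70     71     71   3869]
 [     0    223     32     55   1438]
 [   266    231    113    128   7678]
 [   122    290     72     71   3979]]
neckcenter by rim eye [0.5375 0.1498 0.1   ] [ 0.5343 -0.0554  0.2542]
```

Request:
{"op": "drive_tool", "data": {"commands": [{"tx": 0,"ty": 0,"tz": 0,"turn": 8.5},{"tx": 0,"ty": 0,"tz": 0,"turn": 8.5},{"tx": 0,"ty": 0,"tz": 0,"turn": 8.5},{"tx": 0,"ty": 0,"tz": 0,"turn": 8.5},{"tx": 0,"ty": 0,"tz": 0,"turn": 8.5},{"tx": 0,"ty": 0,"tz": 0,"turn": 8.5},{"tx": 0,"ty": 0,"tz": 0,"turn": 8.5},{"tx": 0,"ty": 0,"tz": 0,"turn": 8.5}], "claw": 4.4, "grip_force": 20}}

```text
time: 42.0
ee_pos: [0.5336, -0.0554, 0.2525]
tcp_rot: [[-0.888, 0.46, -0.002], [0.46, 0.888, 0.0], [0.002, -0.001, -1.0]]
contact_force: [0.6, 0.2, 0.3]
width: 0.0436
```

Request:
{"op": "drive_tool", "data": {"commands": [{"tx": 0,"ty": 0,"tz": 0,"turn": 5.5},{"tx": 0,"ty": 0,"tz": 0,"turn": 5.5},{"tx": 1.7,"ty": 4.0,"tz": 0,"turn": 0},{"tx": 1.7,"ty": 4.0,"tz": 0,"turn": 0},{"tx": 1.7,"ty": 4.0,"tz": 0,"turn": 0},{"tx": 1.7,"ty": 4.0,"tz": 0,"turn": 0},{"tx": 1.8,"ty": 4.1,"tz": 0,"turn": 0},{"tx": 0,"ty": 0,"tz": 0,"turn": 0}]}}

```text
time: 42.8
ee_pos: [0.5905, 0.1597, 0.2525]
tcp_rot: [[-0.79, 0.613, -0.002], [0.613, 0.79, 0.0], [0.001, -0.001, -1.0]]
contact_force: [-0.9, -0.0, 0.2]
width: 0.0441
```

Run:
```python
from h import *
st=robot.read_state(); p=st['ee_pos']; print(p,st['qpos'][5], st['tcp_rot'][:2,0]); D=np.array([.5902,.1567]); print(tomove(*(1000*(D-p[:2]))))
```

```text
[0.5905 0.1597 0.2525] -39.25050736789104 [-0.7898  0.6134]
[-0.1561 -0.255  -0.    ]
```

Request:
{"op": "drive_tool", "data": {"commands": [{"tx": 0,"ty": 0,"tz": 2,"turn": 0},{"tx": 0,"ty": 0,"tz": 3,"turn": 0},{"tx": 0,"ty": 0,"tz": 3,"turn": 0},{"tx": 0,"ty": 0,"tz": 3,"turn": 0},{"tx": 0,"ty": 0,"tz": 1.5,"turn": 0},{"tx": 0,"ty": 0,"tz": 0.5,"turn": 0},{"tx": 0,"ty": 0,"tz": 0,"turn": 0},{"tx": 0,"ty": 0,"tz": 0,"turn": 0}]}}

```text
time: 43.6
ee_pos: [0.5911, 0.1559, 0.125]
tcp_rot: [[-0.788, 0.616, 0.001], [0.616, 0.788, 0.0], [-0.001, 0.001, -1.0]]
contact_force: [0.0, -0.5, -0.7]
width: 0.0437
```

Run:
```python
from h import *
st=robot.read_state(); p=st['ee_pos']; print(p); D=np.array([.5902,.1567]); print(tomove(*(1000*(D-p[:2]))))
s=robot.camera("scene"); cv2.imwrite("pics/s5.png",cv2.resize(s[150:250,320:440],None,fx=4,fy=4,interpolation=2))
```

```text
[0.5911 0.1559 0.125 ]
[ 0.1189  0.0049 -0.0001]
```

View pics/s5.png

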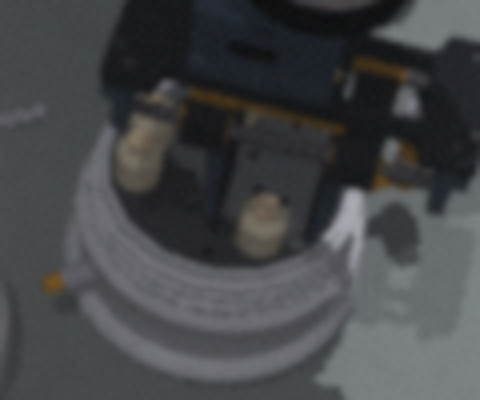

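The die at (264,225) in the crop sits between the fingers. Down and close.

Request:
{"op": "drive_tool", "data": {"commands": [{"tx": 0.1,"ty": 0,"tz": 0.7,"turn": 0},{"tx": 0,"ty": 0,"tz": 0.7,"turn": 0},{"tx": 0,"ty": 0,"tz": 0.5,"turn": 0},{"tx": 0,"ty": 0,"tz": 0.3,"turn": 0},{"tx": 0,"ty": 0,"tz": 0,"turn": 0},{"tx": 0,"ty": 0,"tz": 0,"turn": 0},{"tx": 0,"ty": 0,"tz": 0,"turn": 0},{"tx": 0,"ty": 0,"tz": 0,"turn": 0}]}}

```text
time: 44.45
ee_pos: [0.5898, 0.1565, 0.1021]
tcp_rot: [[-0.788, 0.616, 0.0], [0.616, 0.788, 0.0], [-0.0, 0.0, -1.0]]
contact_force: [0.2, -0.4, -0.4]
width: 0.0444
```

Request:
{"op": "drive_tool", "data": {"commands": [{"tx": 0,"ty": 0,"tz": 0,"turn": 0},{"tx": 0,"ty": 0,"tz": 0,"turn": 0},{"tx": 0,"ty": 0,"tz": 0,"turn": 0},{"tx": 0,"ty": 0,"tz": 0,"turn": 0},{"tx": 0,"ty": 0,"tz": 0,"turn": 0},{"tx": 0,"ty": 0,"tz": 0,"turn": 0},{"tx": 0,"ty": 0,"tz": 0,"turn": 0},{"tx": 0,"ty": 0,"tz": 0,"turn": 0}], "claw": 0}}

```text
time: 45.25
ee_pos: [0.5897, 0.1565, 0.102]
tcp_rot: [[-0.788, 0.616, 0.0], [0.616, 0.788, 0.0], [-0.0, 0.0, -1.0]]
contact_force: [-0.6, -0.4, 2.1]
width: 0.0253
```

Request:
{"op": "drive_tool", "data": {"commands": [{"tx": 0,"ty": 0,"tz": -1,"turn": 0},{"tx": 0,"ty": 0,"tz": -2,"turn": 0},{"tx": 0,"ty": 0,"tz": -2,"turn": 0},{"tx": 0,"ty": 0,"tz": -2,"turn": 0},{"tx": -1.5,"ty": -2.0,"tz": 0,"turn": 0},{"tx": -2.5,"ty": -3.3,"tz": 0,"turn": 0},{"tx": -2.5,"ty": -3.3,"tz": 0,"turn": 0},{"tx": -2.5,"ty": -3.3,"tz": 0,"turn": 0}]}}

```text
time: 46.05
ee_pos: [0.5872, 0.006, 0.1727]
tcp_rot: [[-0.788, 0.615, 0.001], [0.615, 0.788, -0.0], [-0.001, 0.0, -1.0]]
contact_force: [0.6, 0.1, -0.2]
width: 0.0254
```

Request:
{"op": "drive_tool", "data": {"commands": [{"tx": -2.9,"ty": -3.8,"tz": 0,"turn": 0},{"tx": -2.9,"ty": -3.8,"tz": 0,"turn": 0},{"tx": -2.9,"ty": -3.8,"tz": 0,"turn": 0},{"tx": -2.9,"ty": -3.8,"tz": 0,"turn": 0},{"tx": -2.5,"ty": -3.3,"tz": 0,"turn": 0},{"tx": -2.0,"ty": -2.6,"tz": 0,"turn": 0},{"tx": -1.5,"ty": -1.9,"tz": 0,"turn": 0},{"tx": -1.1,"ty": -1.2,"tz": 0,"turn": 0}]}}

```text
time: 46.85
ee_pos: [0.5854, -0.3003, 0.1725]
tcp_rot: [[-0.787, 0.617, 0.0], [0.617, 0.787, -0.0], [-0.0, 0.0, -1.0]]
contact_force: [-0.4, 0.4, -0.1]
width: 0.0251
```

Request:
{"op": "drive_tool", "data": {"commands": [{"tx": 0,"ty": 0,"tz": 1,"turn": 0},{"tx": 0,"ty": 0,"tz": 3,"turn": 0},{"tx": 0,"ty": 0,"tz": 3.5,"turn": 0},{"tx": 0,"ty": 0,"tz": 3.5,"turn": 0},{"tx": 0,"ty": 0,"tz": 2,"turn": 0},{"tx": 0,"ty": 0,"tz": 1,"turn": 0},{"tx": 0,"ty": 0,"tz": 0.5,"turn": 0},{"tx": 0,"ty": 0,"tz": 0,"turn": 0}]}}

```text
time: 47.65
ee_pos: [0.5858, -0.2981, 0.0271]
tcp_rot: [[-0.788, 0.615, 0.0], [0.615, 0.788, 0.0], [0.0, 0.0, -1.0]]
contact_force: [0.3, 0.5, -1.2]
width: 0.0254
```

Request:
{"op": "drive_tool", "data": {"commands": [{"tx": 0,"ty": 0,"tz": 0.5,"turn": 0},{"tx": 0,"ty": 0,"tz": 0.4,"turn": 0},{"tx": 0,"ty": 0,"tz": 0.3,"turn": 0},{"tx": 0,"ty": 0,"tz": 0.15,"turn": 0},{"tx": 0,"ty": 0,"tz": 0.1,"turn": 0},{"tx": 0,"ty": 0,"tz": 0,"turn": 0},{"tx": 0,"ty": 0,"tz": 0,"turn": 0},{"tx": 0,"ty": 0,"tz": 0,"turn": 0}]}}

```text
time: 48.45
ee_pos: [0.5856, -0.2986, 0.0126]
tcp_rot: [[-0.788, 0.616, 0.0], [0.616, 0.788, -0.0], [-0.0, 0.0, -1.0]]
contact_force: [-1.4, -0.3, -0.5]
width: 0.0252
```

Request:
{"op": "drive_tool", "data": {"commands": [{"tx": 0,"ty": 0,"tz": 0,"turn": 0},{"tx": 0,"ty": 0,"tz": 0,"turn": 0},{"tx": 0,"ty": 0,"tz": 0,"turn": 0},{"tx": 0,"ty": 0,"tz": 0,"turn": 0},{"tx": 0,"ty": 0,"tz": 0,"turn": 0},{"tx": 0,"ty": 0,"tz": -1,"turn": 0},{"tx": 0,"ty": 0,"tz": -1,"turn": 0},{"tx": 0,"ty": 0,"tz": -2,"turn": 0}], "claw": 3.6}}

```text
time: 49.25
ee_pos: [0.5851, -0.2982, 0.0528]
tcp_rot: [[-0.788, 0.616, -0.001], [0.616, 0.788, 0.001], [0.001, -0.0, -1.0]]
contact_force: [-0.2, -0.5, -0.6]
width: 0.0358
```

Request:
{"op": "drive_tool", "data": {"commands": [{"tx": 0,"ty": 0,"tz": -3,"turn": 0},{"tx": 0,"ty": 0,"tz": -3,"turn": 0},{"tx": 0,"ty": 0,"tz": -3,"turn": 0},{"tx": 0,"ty": 0,"tz": -3,"turn": 0},{"tx": 0,"ty": 0,"tz": 0,"turn": 0},{"tx": 0,"ty": 0,"tz": 0,"turn": 0},{"tx": 0,"ty": 0,"tz": 0,"turn": 0},{"tx": 0,"ty": 0,"tz": 0,"turn": 0}]}}

```text
time: 50.05
ee_pos: [0.585, -0.2982, 0.1714]
tcp_rot: [[-0.788, 0.616, -0.001], [0.616, 0.788, 0.001], [0.002, -0.0, -1.0]]
contact_force: [-0.2, 0.6, -0.2]
width: 0.0361
```

Run:
```python
from dies import *
t=robot.camera("top"); s=robot.camera("scene"); cv2.imwrite("pics/t6r.png",t); cv2.imwrite("pics/s6.png",s)
o,m=dies(t)
for u,v,X in o: print(u,v,X+[0,.0015,0])
st=robot.read_state(); print(st['ee_pos'],st['contact_force'])
```

```text
[254.5833 231.5833] 5.182873090108235 [0.5059 0.1274 0.108 ]
[230.9167 231.9167] 5.166943868001302 [0.5064 0.1812 0.108 ]
[261.75   222.0833] 5.098844528198242 [0.5273 0.1108 0.108 ]
[205.4167 219.25  ] 3.195068359375 [0.5367 0.2391 0.108 ]
[ 0.5852 -0.2983  0.1715] [-0.352  -0.6303  0.1609]
```

View pics/s6.png

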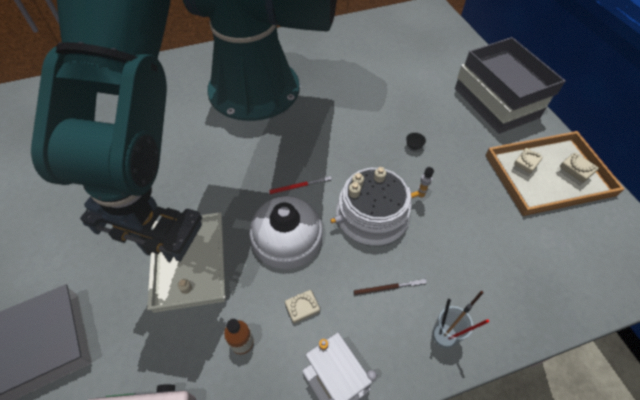

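The first die stands in the pan at (185,286), and the remaining three have not moved. Next is the isolated one at (380,173).

Request:
{"op": "drive_tool", "data": {"commands": [{"tx": 1.3,"ty": 1.2,"tz": 0,"turn": 0},{"tx": 2.55,"ty": 2.35,"tz": 0,"turn": 0},{"tx": 2.9,"ty": 2.7,"tz": 0,"turn": 0},{"tx": 2.9,"ty": 2.7,"tz": 0,"turn": 0},{"tx": 2.9,"ty": 2.7,"tz": 0,"turn": 0},{"tx": 2.9,"ty": 2.7,"tz": 0,"turn": 0},{"tx": 2.9,"ty": 2.7,"tz": 0,"turn": 0},{"tx": 2.9,"ty": 2.7,"tz": 0,"turn": 0}], "claw": 4.4}}

```text
time: 50.95
ee_pos: [0.5386, -0.0099, 0.1722]
tcp_rot: [[-0.788, 0.616, -0.0], [0.616, 0.788, 0.0], [0.0, -0.0, -1.0]]
contact_force: [0.2, 0.0, 0.4]
width: 0.044
```

Request:
{"op": "drive_tool", "data": {"commands": [{"tx": 2.9,"ty": 2.7,"tz": 0,"turn": 0},{"tx": 2.9,"ty": 2.7,"tz": 0,"turn": 0},{"tx": 2.9,"ty": 2.7,"tz": 0,"turn": 0},{"tx": 2.5,"ty": 2.3,"tz": 0,"turn": 0},{"tx": 1.8,"ty": 1.6,"tz": 0,"turn": 0},{"tx": 1.4,"ty": 1.18,"tz": 0,"turn": 0},{"tx": 0,"ty": 0,"tz": 0,"turn": 0},{"tx": 0,"ty": 0,"tz": 0,"turn": 0}]}}

```text
time: 51.75
ee_pos: [0.5069, 0.1806, 0.1722]
tcp_rot: [[-0.789, 0.615, -0.0], [0.615, 0.789, -0.0], [0.0, -0.0, -1.0]]
contact_force: [-0.7, -0.3, -0.2]
width: 0.0443
```

Run:
```python
from h import *
st=robot.read_state(); p=st['ee_pos']; print(p); D=np.array([.5064,.1812]); print(tomove(*(1000*(D-p[:2]))))
```

```text
[0.5069 0.1806 0.1722]
[0.0698 0.0161 0.    ]
```

Request:
{"op": "drive_tool", "data": {"commands": [{"tx": 0.05,"ty": 0,"tz": 1.5,"turn": 0},{"tx": 0,"ty": 0,"tz": 2,"turn": 0},{"tx": 0,"ty": 0,"tz": 1.5,"turn": 0},{"tx": 0,"ty": 0,"tz": 1,"turn": 0},{"tx": 0,"ty": 0,"tz": 0.7,"turn": 0},{"tx": 0,"ty": 0,"tz": 0.3,"turn": 0},{"tx": 0,"ty": 0,"tz": 0,"turn": 0},{"tx": 0,"ty": 0,"tz": 0,"turn": 0}]}}

```text
time: 52.55
ee_pos: [0.5074, 0.1809, 0.1029]
tcp_rot: [[-0.788, 0.616, 0.001], [0.616, 0.788, 0.0], [-0.0, 0.001, -1.0]]
contact_force: [0.2, 0.2, -0.5]
width: 0.0438
```

Request:
{"op": "drive_tool", "data": {"commands": [{"tx": 0,"ty": 0,"tz": 0,"turn": 0},{"tx": 0,"ty": 0,"tz": 0,"turn": 0},{"tx": 0,"ty": 0,"tz": 0,"turn": 0},{"tx": 0,"ty": 0,"tz": 0,"turn": 0},{"tx": 0,"ty": 0,"tz": 0,"turn": 0},{"tx": 0,"ty": 0,"tz": 0,"turn": 0},{"tx": 0,"ty": 0,"tz": 0,"turn": 0},{"tx": 0,"ty": 0,"tz": 0,"turn": 0}], "claw": 0}}

```text
time: 53.35
ee_pos: [0.5073, 0.1809, 0.1027]
tcp_rot: [[-0.788, 0.616, 0.0], [0.616, 0.788, 0.0], [-0.0, 0.0, -1.0]]
contact_force: [-2.0, -0.3, 6.3]
width: 0.0251
```

Request:
{"op": "drive_tool", "data": {"commands": [{"tx": 0,"ty": 0,"tz": -1,"turn": 0},{"tx": 0,"ty": 0,"tz": -2,"turn": 0},{"tx": 0,"ty": 0,"tz": -2,"turn": 0},{"tx": 0,"ty": 0,"tz": -2,"turn": 0},{"tx": -1.5,"ty": -1.6,"tz": 0,"turn": 0},{"tx": -2.5,"ty": -2.7,"tz": 0,"turn": 0},{"tx": -2.9,"ty": -3.2,"tz": 0,"turn": 0},{"tx": -3.0,"ty": -3.3,"tz": 0,"turn": 0}]}}

```text
time: 54.15
ee_pos: [0.5185, 0.0335, 0.1731]
tcp_rot: [[-0.788, 0.615, 0.001], [0.615, 0.788, -0.0], [-0.0, 0.0, -1.0]]
contact_force: [0.5, 1.7, -0.4]
width: 0.0254
```

Request:
{"op": "drive_tool", "data": {"commands": [{"tx": -3.1,"ty": -3.4,"tz": 0,"turn": 0},{"tx": -3.1,"ty": -3.4,"tz": 0,"turn": 0},{"tx": -3.1,"ty": -3.4,"tz": 0,"turn": 0},{"tx": -3.1,"ty": -3.4,"tz": 0,"turn": 0},{"tx": -3.1,"ty": -3.4,"tz": 0,"turn": 0},{"tx": -2.9,"ty": -3.2,"tz": 0,"turn": 0},{"tx": -2.2,"ty": -2.4,"tz": 0,"turn": 0},{"tx": -1.5,"ty": -1.6,"tz": 0,"turn": 0}]}}

```text
time: 54.95
ee_pos: [0.5436, -0.2942, 0.1729]
tcp_rot: [[-0.787, 0.617, 0.0], [0.617, 0.787, -0.0], [-0.0, -0.0, -1.0]]
contact_force: [-0.4, 0.5, 0.2]
width: 0.0255
```

Request:
{"op": "drive_tool", "data": {"commands": [{"tx": 0,"ty": 0,"tz": 1,"turn": 0},{"tx": 0,"ty": 0,"tz": 3,"turn": 0},{"tx": 0,"ty": 0,"tz": 3.5,"turn": 0},{"tx": 0,"ty": 0,"tz": 3.5,"turn": 0},{"tx": 0,"ty": 0,"tz": 2,"turn": 0},{"tx": 0,"ty": 0,"tz": 1,"turn": 0},{"tx": 0,"ty": 0,"tz": 0.5,"turn": 0},{"tx": 0,"ty": 0,"tz": 0,"turn": 0}]}}

```text
time: 55.75
ee_pos: [0.5438, -0.2916, 0.0276]
tcp_rot: [[-0.788, 0.615, -0.0], [0.615, 0.788, 0.0], [0.0, 0.0, -1.0]]
contact_force: [-0.1, 0.2, -0.5]
width: 0.025
```

Request:
{"op": "drive_tool", "data": {"commands": [{"tx": 0,"ty": 0,"tz": 0.5,"turn": 0},{"tx": 0,"ty": 0,"tz": 0.4,"turn": 0},{"tx": 0,"ty": 0,"tz": 0.3,"turn": 0},{"tx": 0,"ty": 0,"tz": 0.15,"turn": 0},{"tx": 0,"ty": 0,"tz": 0.1,"turn": 0},{"tx": 0,"ty": 0,"tz": 0,"turn": 0},{"tx": 0,"ty": 0,"tz": 0,"turn": 0},{"tx": 0,"ty": 0,"tz": 0,"turn": 0}]}}

```text
time: 56.55
ee_pos: [0.5437, -0.2921, 0.013]
tcp_rot: [[-0.788, 0.616, 0.0], [0.616, 0.788, -0.0], [-0.0, 0.0, -1.0]]
contact_force: [-0.4, -0.2, 0.3]
width: 0.025
```

Request:
{"op": "drive_tool", "data": {"commands": [{"tx": 0,"ty": 0,"tz": 0,"turn": 0},{"tx": 0,"ty": 0,"tz": 0,"turn": 0},{"tx": 0,"ty": 0,"tz": 0,"turn": 0},{"tx": 0,"ty": 0,"tz": 0,"turn": 0},{"tx": 0,"ty": 0,"tz": 0,"turn": 0},{"tx": 0,"ty": 0,"tz": -1,"turn": 0},{"tx": 0,"ty": 0,"tz": -1,"turn": 0},{"tx": 0,"ty": 0,"tz": -2,"turn": 0}], "claw": 3.6}}

```text
time: 57.35
ee_pos: [0.5432, -0.2918, 0.0533]
tcp_rot: [[-0.788, 0.616, -0.001], [0.616, 0.788, 0.001], [0.001, -0.0, -1.0]]
contact_force: [-0.2, -0.7, -0.2]
width: 0.0356
```

Request:
{"op": "drive_tool", "data": {"commands": [{"tx": 0,"ty": 0,"tz": -3,"turn": 0},{"tx": 0,"ty": 0,"tz": -3,"turn": 0},{"tx": 0,"ty": 0,"tz": -3,"turn": 0},{"tx": 0,"ty": 0,"tz": -3,"turn": 0},{"tx": 0,"ty": 0,"tz": 0,"turn": 0},{"tx": 0,"ty": 0,"tz": 0,"turn": 0},{"tx": 0,"ty": 0,"tz": 0,"turn": 0},{"tx": 0,"ty": 0,"tz": 0,"turn": 0}]}}

```text
time: 58.15
ee_pos: [0.5431, -0.2917, 0.1719]
tcp_rot: [[-0.788, 0.616, -0.001], [0.616, 0.788, 0.001], [0.002, -0.0, -1.0]]
contact_force: [0.3, -0.0, 0.3]
width: 0.0363
```

Run:
```python
from dies import *
t=robot.camera("top")
o,m=dies(t); p=robot.read_state()['ee_pos']; print(p)
for u,v,X in o: X=X+[0,.0015,0]; print(u,v,X,tomove(*(1000*(X-p)[:2])))
```

```text
[ 0.5432 -0.2918  0.172 ]
[254.75   231.5833] 5.1991682052612305 [0.5059 0.127  0.108 ] [28.7221 30.6996  0.0406]
[261.75   222.0833] 5.092606862386067 [0.5273 0.1108 0.108 ] [26.0387 30.737   0.0362]
[205.4167 219.25  ] 3.1902844111124673 [0.5367 0.2391 0.108 ] [33.2009 41.4266  0.0458]
```

Request:
{"op": "drive_tool", "data": {"commands": [{"tx": 1.0,"ty": 1.2,"tz": 0,"turn": 0},{"tx": 1.8,"ty": 2.1,"tz": 0,"turn": 0},{"tx": 2.2,"ty": 2.6,"tz": 0,"turn": 0},{"tx": 2.3,"ty": 2.75,"tz": 0,"turn": 0},{"tx": 2.3,"ty": 2.75,"tz": 0,"turn": 0},{"tx": 2.3,"ty": 2.75,"tz": 0,"turn": 0},{"tx": 2.3,"ty": 2.75,"tz": 0,"turn": 0},{"tx": 2.3,"ty": 2.75,"tz": 0,"turn": 0}], "claw": 4.4}}

```text
time: 59.0
ee_pos: [0.5338, -0.0334, 0.1726]
tcp_rot: [[-0.788, 0.616, -0.001], [0.616, 0.788, 0.0], [0.001, -0.0, -1.0]]
contact_force: [-0.0, -0.6, 0.6]
width: 0.0444
```

Request:
{"op": "drive_tool", "data": {"commands": [{"tx": 2.3,"ty": 2.75,"tz": 0,"turn": 0},{"tx": 2.2,"ty": 2.6,"tz": 0,"turn": 0},{"tx": 2.0,"ty": 2.4,"tz": 0,"turn": 0},{"tx": 1.6,"ty": 1.9,"tz": 0,"turn": 0},{"tx": 1.0,"ty": 1.0,"tz": 0,"turn": 0},{"tx": 0.6,"ty": 0.45,"tz": 0,"turn": 0},{"tx": 0,"ty": 0,"tz": 0,"turn": 0},{"tx": 0,"ty": 0,"tz": 0,"turn": 0}]}}

```text
time: 59.8
ee_pos: [0.5265, 0.111, 0.1728]
tcp_rot: [[-0.788, 0.616, -0.0], [0.616, 0.788, -0.0], [0.0, -0.0, -1.0]]
contact_force: [0.1, 0.3, -0.8]
width: 0.0439
```

Run:
```python
from h import *
st=robot.read_state(); p=st['ee_pos']; print(p); D=np.array([.5273,.1108]); print(tomove(*(1000*(D-p[:2]))))
```

```text
[0.5265 0.111  0.1728]
[-0.0782  0.0344 -0.    ]
```

Request:
{"op": "drive_tool", "data": {"commands": [{"tx": -0.1,"ty": 0,"tz": 1.5,"turn": 0},{"tx": 0,"ty": 0,"tz": 2,"turn": 0},{"tx": 0,"ty": 0,"tz": 1.5,"turn": 0},{"tx": 0,"ty": 0,"tz": 1,"turn": 0},{"tx": 0,"ty": 0,"tz": 0.7,"turn": 0},{"tx": 0,"ty": 0,"tz": 0.3,"turn": 0},{"tx": 0,"ty": 0,"tz": 0,"turn": 0},{"tx": 0,"ty": 0,"tz": 0,"turn": 0}]}}

```text
time: 60.6
ee_pos: [0.5277, 0.111, 0.1034]
tcp_rot: [[-0.788, 0.616, 0.001], [0.616, 0.788, 0.0], [-0.0, 0.001, -1.0]]
contact_force: [-0.7, -0.6, 1.0]
width: 0.0443
```

Request:
{"op": "drive_tool", "data": {"commands": [{"tx": 0,"ty": 0,"tz": 0,"turn": 0},{"tx": 0,"ty": 0,"tz": 0,"turn": 0},{"tx": 0,"ty": 0,"tz": 0,"turn": 0},{"tx": 0,"ty": 0,"tz": 0,"turn": 0},{"tx": 0,"ty": 0,"tz": 0,"turn": 0},{"tx": 0,"ty": 0,"tz": 0,"turn": 0},{"tx": 0,"ty": 0,"tz": 0,"turn": 0},{"tx": 0,"ty": 0,"tz": 0,"turn": 0}], "claw": 0}}

```text
time: 61.4
ee_pos: [0.5276, 0.111, 0.1032]
tcp_rot: [[-0.788, 0.616, 0.0], [0.616, 0.788, 0.0], [-0.0, 0.0, -1.0]]
contact_force: [-1.6, 0.7, 6.6]
width: 0.0254
```

Request:
{"op": "drive_tool", "data": {"commands": [{"tx": 0,"ty": 0,"tz": -1,"turn": 0},{"tx": 0,"ty": 0,"tz": -2,"turn": 0},{"tx": 0,"ty": 0,"tz": -2,"turn": 0},{"tx": 0,"ty": 0,"tz": -2,"turn": 0},{"tx": -1.0,"ty": -1.5,"tz": 0,"turn": 0},{"tx": -1.7,"ty": -2.5,"tz": 0,"turn": 0},{"tx": -2.0,"ty": -3.0,"tz": 0,"turn": 0},{"tx": -2.1,"ty": -3.1,"tz": 0,"turn": 0}]}}

```text
time: 62.2
ee_pos: [0.5185, -0.0115, 0.1736]
tcp_rot: [[-0.788, 0.615, 0.0], [0.615, 0.788, -0.0], [-0.0, 0.0, -1.0]]
contact_force: [1.4, -0.5, 0.6]
width: 0.0248
```

Request:
{"op": "drive_tool", "data": {"commands": [{"tx": -2.1,"ty": -3.1,"tz": 0,"turn": 0},{"tx": -2.1,"ty": -3.1,"tz": 0,"turn": 0},{"tx": -2.1,"ty": -3.1,"tz": 0,"turn": 0},{"tx": -2.1,"ty": -3.1,"tz": 0,"turn": 0},{"tx": -2.1,"ty": -3.1,"tz": 0,"turn": 0},{"tx": -2.0,"ty": -2.9,"tz": 0,"turn": 0},{"tx": -1.8,"ty": -2.5,"tz": 0,"turn": 0},{"tx": -1.2,"ty": -1.7,"tz": 0,"turn": 0}]}}

```text
time: 63.0
ee_pos: [0.5015, -0.286, 0.1735]
tcp_rot: [[-0.787, 0.617, 0.0], [0.617, 0.787, -0.0], [-0.0, -0.0, -1.0]]
contact_force: [-0.3, 0.8, -0.5]
width: 0.0253
```

Request:
{"op": "drive_tool", "data": {"commands": [{"tx": 0,"ty": 0,"tz": 1,"turn": 0},{"tx": 0,"ty": 0,"tz": 3,"turn": 0},{"tx": 0,"ty": 0,"tz": 3.5,"turn": 0},{"tx": 0,"ty": 0,"tz": 3.5,"turn": 0},{"tx": 0,"ty": 0,"tz": 2,"turn": 0},{"tx": 0,"ty": 0,"tz": 1,"turn": 0},{"tx": 0,"ty": 0,"tz": 0.5,"turn": 0},{"tx": 0,"ty": 0,"tz": 0,"turn": 0}]}}

```text
time: 63.8
ee_pos: [0.5019, -0.2838, 0.0281]
tcp_rot: [[-0.788, 0.616, 0.0], [0.616, 0.788, 0.0], [0.0, 0.0, -1.0]]
contact_force: [0.6, -0.2, -0.4]
width: 0.0254
```

Request:
{"op": "drive_tool", "data": {"commands": [{"tx": 0,"ty": 0,"tz": 0.5,"turn": 0},{"tx": 0,"ty": 0,"tz": 0.4,"turn": 0},{"tx": 0,"ty": 0,"tz": 0.3,"turn": 0},{"tx": 0,"ty": 0,"tz": 0.15,"turn": 0},{"tx": 0,"ty": 0,"tz": 0.1,"turn": 0},{"tx": 0,"ty": 0,"tz": 0,"turn": 0},{"tx": 0,"ty": 0,"tz": 0,"turn": 0},{"tx": 0,"ty": 0,"tz": 0,"turn": 0}]}}

```text
time: 64.6
ee_pos: [0.5018, -0.284, 0.0135]
tcp_rot: [[-0.788, 0.616, 0.0], [0.616, 0.788, -0.0], [-0.0, 0.0, -1.0]]
contact_force: [-0.7, -0.4, -0.7]
width: 0.0255
```

Request:
{"op": "drive_tool", "data": {"commands": [{"tx": 0,"ty": 0,"tz": 0,"turn": 0},{"tx": 0,"ty": 0,"tz": 0,"turn": 0},{"tx": 0,"ty": 0,"tz": 0,"turn": 0},{"tx": 0,"ty": 0,"tz": 0,"turn": 0},{"tx": 0,"ty": 0,"tz": 0,"turn": 0},{"tx": 0,"ty": 0,"tz": -1,"turn": 0},{"tx": 0,"ty": 0,"tz": -1,"turn": 0},{"tx": 0,"ty": 0,"tz": -2,"turn": 0}], "claw": 3.6}}

```text
time: 65.4
ee_pos: [0.5013, -0.2838, 0.0539]
tcp_rot: [[-0.788, 0.616, -0.001], [0.616, 0.788, 0.001], [0.001, -0.0, -1.0]]
contact_force: [0.5, 0.7, -0.4]
width: 0.0361
```

Request:
{"op": "drive_tool", "data": {"commands": [{"tx": 0,"ty": 0,"tz": -3,"turn": 0},{"tx": 0,"ty": 0,"tz": -3,"turn": 0},{"tx": 0,"ty": 0,"tz": -3,"turn": 0},{"tx": 0,"ty": 0,"tz": -3,"turn": 0},{"tx": 0,"ty": 0,"tz": 0,"turn": 0},{"tx": 0,"ty": 0,"tz": 0,"turn": 0},{"tx": 0,"ty": 0,"tz": 0,"turn": 0},{"tx": 0,"ty": 0,"tz": 0,"turn": 0}]}}

```text
time: 66.2
ee_pos: [0.5012, -0.2837, 0.1724]
tcp_rot: [[-0.788, 0.616, -0.001], [0.616, 0.788, 0.001], [0.002, -0.0, -1.0]]
contact_force: [-0.3, 0.2, -0.9]
width: 0.0359
```

Run:
```python
from dies import *
t=robot.camera("top"); cv2.imwrite("pics/s7.png",robot.camera("scene"))
o,m=dies(t); p=robot.read_state()['ee_pos']; print(p)
for u,v,X in o: X=X+[0,.0015,0]; print(u,v,X,tomove(*(1000*(X-p)[:2])))
```

```text
[ 0.5013 -0.2838  0.1726]
[254.5833 231.5833] 5.193150520324707 [0.5059 0.1274 0.108 ] [24.9565 32.6772  0.0294]
[205.4167 219.25  ] 3.192774772644043 [0.5367 0.2391 0.108 ] [29.4122 43.3739  0.0338]
```

View pics/s7.png

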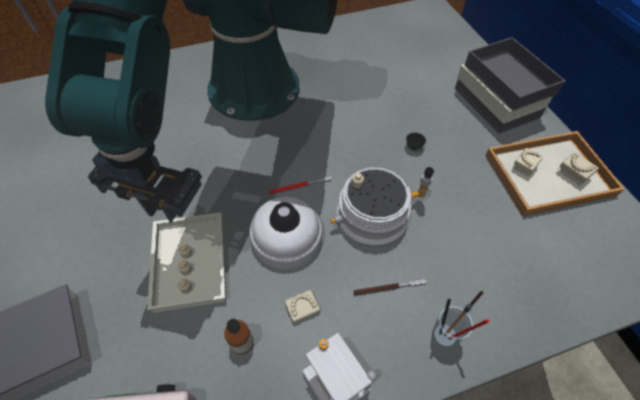

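The scene view shows three dies upright in the pan at (185,286), (186,268) and (186,251). One is left in the pot at (357,180).

Request:
{"op": "drive_tool", "data": {"commands": [{"tx": 1.0,"ty": 1.3,"tz": 0,"turn": 0},{"tx": 1.7,"ty": 2.3,"tz": 0,"turn": 0},{"tx": 2.1,"ty": 2.8,"tz": 0,"turn": 0},{"tx": 2.2,"ty": 2.9,"tz": 0,"turn": 0},{"tx": 2.2,"ty": 2.9,"tz": 0,"turn": 0},{"tx": 2.2,"ty": 2.9,"tz": 0,"turn": 0},{"tx": 2.2,"ty": 2.9,"tz": 0,"turn": 0},{"tx": 2.2,"ty": 2.9,"tz": 0,"turn": 0}], "claw": 4.4}}

```text
time: 67.1
ee_pos: [0.5052, -0.0198, 0.1732]
tcp_rot: [[-0.788, 0.616, -0.0], [0.616, 0.788, 0.0], [0.0, -0.0, -1.0]]
contact_force: [0.1, -0.6, 0.7]
width: 0.0441
```

Request:
{"op": "drive_tool", "data": {"commands": [{"tx": 2.2,"ty": 2.9,"tz": 0,"turn": 0},{"tx": 2.1,"ty": 2.8,"tz": 0,"turn": 0},{"tx": 1.9,"ty": 2.5,"tz": 0,"turn": 0},{"tx": 1.5,"ty": 1.9,"tz": 0,"turn": 0},{"tx": 0.9,"ty": 1.1,"tz": 0,"turn": 0},{"tx": 0.55,"ty": 0.6,"tz": 0,"turn": 0},{"tx": 0,"ty": 0,"tz": 0,"turn": 0},{"tx": 0,"ty": 0,"tz": 0,"turn": 0}]}}

```text
time: 67.9
ee_pos: [0.5064, 0.1268, 0.1733]
tcp_rot: [[-0.788, 0.616, -0.0], [0.616, 0.788, -0.0], [0.0, -0.0, -1.0]]
contact_force: [-0.2, 0.4, -0.9]
width: 0.044
```

Request:
{"op": "drive_tool", "data": {"commands": [{"tx": 0,"ty": 0,"tz": 1.5,"turn": 0},{"tx": 0,"ty": 0,"tz": 2,"turn": 0},{"tx": 0,"ty": 0,"tz": 1.5,"turn": 0},{"tx": 0,"ty": 0,"tz": 1,"turn": 0},{"tx": 0,"ty": 0,"tz": 0.7,"turn": 0},{"tx": 0,"ty": 0,"tz": 0.3,"turn": 0},{"tx": 0,"ty": 0,"tz": 0,"turn": 0},{"tx": 0,"ty": 0,"tz": 0,"turn": 0}]}}

```text
time: 68.7
ee_pos: [0.5068, 0.1274, 0.1039]
tcp_rot: [[-0.788, 0.616, 0.001], [0.616, 0.788, 0.0], [-0.0, 0.001, -1.0]]
contact_force: [0.3, -0.2, -0.4]
width: 0.0441
```

Request:
{"op": "drive_tool", "data": {"commands": [{"tx": 0,"ty": 0,"tz": 0,"turn": 0},{"tx": 0,"ty": 0,"tz": 0,"turn": 0},{"tx": 0,"ty": 0,"tz": 0,"turn": 0},{"tx": 0,"ty": 0,"tz": 0,"turn": 0},{"tx": 0,"ty": 0,"tz": 0,"turn": 0},{"tx": 0,"ty": 0,"tz": 0,"turn": 0},{"tx": 0,"ty": 0,"tz": 0,"turn": 0},{"tx": 0,"ty": 0,"tz": 0,"turn": 0}], "claw": 0}}

```text
time: 69.5
ee_pos: [0.5067, 0.1273, 0.1037]
tcp_rot: [[-0.788, 0.616, 0.0], [0.616, 0.788, 0.0], [-0.0, 0.0, -1.0]]
contact_force: [0.2, 0.8, 7.0]
width: 0.0253
```

Request:
{"op": "drive_tool", "data": {"commands": [{"tx": 0,"ty": 0,"tz": -1,"turn": 0},{"tx": 0,"ty": 0,"tz": -2,"turn": 0},{"tx": 0,"ty": 0,"tz": -2,"turn": 0},{"tx": 0,"ty": 0,"tz": -2,"turn": 0},{"tx": -1.0,"ty": -1.6,"tz": 0,"turn": 0},{"tx": -1.6,"ty": -2.7,"tz": 0,"turn": 0},{"tx": -1.9,"ty": -3.2,"tz": 0,"turn": 0},{"tx": -2.0,"ty": -3.3,"tz": 0,"turn": 0}]}}

```text
time: 70.3
ee_pos: [0.4909, 0.0011, 0.174]
tcp_rot: [[-0.788, 0.615, 0.0], [0.615, 0.788, -0.0], [-0.0, 0.0, -1.0]]
contact_force: [1.0, -0.4, 0.2]
width: 0.0254
```

Request:
{"op": "drive_tool", "data": {"commands": [{"tx": -2.0,"ty": -3.3,"tz": 0,"turn": 0},{"tx": -2.0,"ty": -3.3,"tz": 0,"turn": 0},{"tx": -2.0,"ty": -3.3,"tz": 0,"turn": 0},{"tx": -2.0,"ty": -3.3,"tz": 0,"turn": 0},{"tx": -2.0,"ty": -3.3,"tz": 0,"turn": 0},{"tx": -1.9,"ty": -3.1,"tz": 0,"turn": 0},{"tx": -1.6,"ty": -2.5,"tz": 0,"turn": 0},{"tx": -1.2,"ty": -1.7,"tz": 0,"turn": 0}]}}

```text
time: 71.1
ee_pos: [0.46, -0.2778, 0.174]
tcp_rot: [[-0.787, 0.617, 0.0], [0.617, 0.787, -0.0], [-0.0, -0.0, -1.0]]
contact_force: [0.6, -0.6, -0.6]
width: 0.025
```

Request:
{"op": "drive_tool", "data": {"commands": [{"tx": 0,"ty": 0,"tz": 1,"turn": 0},{"tx": 0,"ty": 0,"tz": 3,"turn": 0},{"tx": 0,"ty": 0,"tz": 3.5,"turn": 0},{"tx": 0,"ty": 0,"tz": 3.5,"turn": 0},{"tx": 0,"ty": 0,"tz": 2,"turn": 0},{"tx": 0,"ty": 0,"tz": 1,"turn": 0},{"tx": 0,"ty": 0,"tz": 0.5,"turn": 0},{"tx": 0,"ty": 0,"tz": 0,"turn": 0}]}}

```text
time: 71.9
ee_pos: [0.4606, -0.2757, 0.0286]
tcp_rot: [[-0.788, 0.616, 0.0], [0.616, 0.788, 0.0], [0.0, 0.0, -1.0]]
contact_force: [-0.8, 0.7, 0.4]
width: 0.0254
```

Request:
{"op": "drive_tool", "data": {"commands": [{"tx": 0,"ty": 0,"tz": 0.5,"turn": 0},{"tx": 0,"ty": 0,"tz": 0.4,"turn": 0},{"tx": 0,"ty": 0,"tz": 0.3,"turn": 0},{"tx": 0,"ty": 0,"tz": 0.15,"turn": 0},{"tx": 0,"ty": 0,"tz": 0.1,"turn": 0},{"tx": 0,"ty": 0,"tz": 0,"turn": 0},{"tx": 0,"ty": 0,"tz": 0,"turn": 0},{"tx": 0,"ty": 0,"tz": 0,"turn": 0}]}}

```text
time: 72.7
ee_pos: [0.4605, -0.2759, 0.014]
tcp_rot: [[-0.788, 0.616, 0.0], [0.616, 0.788, -0.0], [-0.0, 0.0, -1.0]]
contact_force: [-0.7, -0.6, -0.7]
width: 0.0248
```

Now release, raise, and move out of view so I can check everything.

Request:
{"op": "drive_tool", "data": {"commands": [{"tx": 0,"ty": 0,"tz": 0,"turn": 0},{"tx": 0,"ty": 0,"tz": 0,"turn": 0},{"tx": 0,"ty": 0,"tz": 0,"turn": 0},{"tx": 0,"ty": 0,"tz": 0,"turn": 0},{"tx": 0,"ty": 0,"tz": 0,"turn": 0},{"tx": 0,"ty": 0,"tz": -1,"turn": 0},{"tx": 0,"ty": 0,"tz": -1,"turn": 0},{"tx": 0,"ty": 0,"tz": -2,"turn": 0}], "claw": 3.6}}

```text
time: 73.5
ee_pos: [0.4601, -0.2756, 0.0544]
tcp_rot: [[-0.788, 0.616, -0.001], [0.616, 0.788, 0.001], [0.001, -0.0, -1.0]]
contact_force: [0.5, -0.6, -0.4]
width: 0.036
```

Request:
{"op": "drive_tool", "data": {"commands": [{"tx": 0,"ty": 0,"tz": -3,"turn": 0},{"tx": 0,"ty": 0,"tz": -3,"turn": 0},{"tx": 0,"ty": 0,"tz": -3,"turn": 0},{"tx": 0,"ty": 0,"tz": -3,"turn": 0},{"tx": -1,"ty": -3,"tz": 0,"turn": 0},{"tx": -1,"ty": -3.5,"tz": 0,"turn": 0},{"tx": -1,"ty": -3.5,"tz": 0,"turn": 0},{"tx": -1,"ty": -3.5,"tz": 0,"turn": 0}]}}

```text
time: 74.3
ee_pos: [0.4083, -0.4082, 0.1752]
tcp_rot: [[-0.788, 0.616, 0.001], [0.616, 0.788, -0.001], [-0.001, -0.0, -1.0]]
contact_force: [0.5, -0.1, -0.4]
width: 0.0364
```

Request:
{"op": "drive_tool", "data": {"commands": [{"tx": -1,"ty": -3.5,"tz": 0,"turn": 0},{"tx": -1,"ty": -3.5,"tz": 0,"turn": 0},{"tx": -1,"ty": -3,"tz": 0,"turn": 0},{"tx": -1,"ty": -2,"tz": 0,"turn": 0},{"tx": 0,"ty": 0,"tz": 0,"turn": 0},{"tx": 0,"ty": 0,"tz": 0,"turn": 0},{"tx": 0,"ty": 0,"tz": 0,"turn": 0},{"tx": 0,"ty": 0,"tz": 0,"turn": 0}]}}

```text
time: 75.1
ee_pos: [0.3668, -0.5252, 0.1742]
tcp_rot: [[-0.788, 0.615, -0.0], [0.615, 0.788, 0.0], [0.0, 0.0, -1.0]]
contact_force: [-0.2, 0.3, -0.1]
width: 0.0364
```

Run:
```python
from h import *
t=robot.camera("top"); s=robot.camera("scene"); cv2.imwrite("pics/t8r.png",t)
cv2.imwrite("pics/f8.png",np.vstack([cv2.resize(t[120:300,140:480],(680,360)),np.hstack([cv2.resize(s[200:320,140:250],(220,240)),cv2.resize(s[140:280,220:450],(460,240))])]))
st=robot.read_state(); print(st['time'],st['ee_pos'],st['contact_force'])
```

```text
75.2 [ 0.3668 -0.5255  0.1741] [-0.5155 -0.7966 -0.5135]
```

View pics/f8.png

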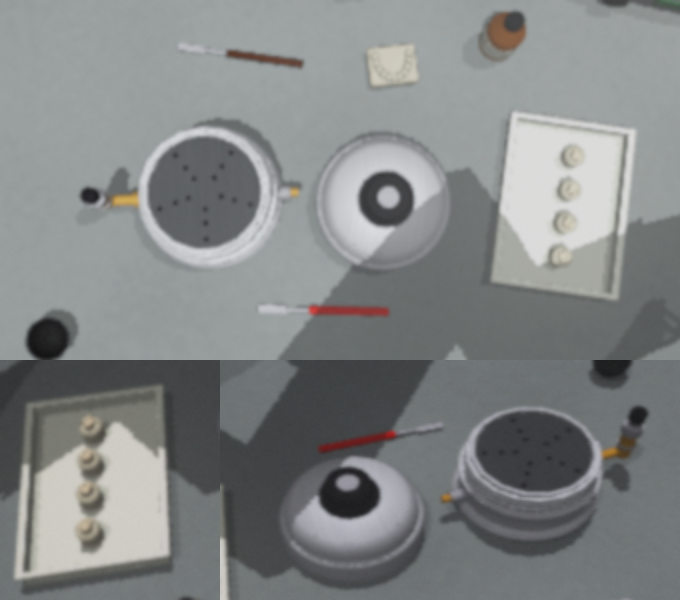

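The picture shows four dies upright in the pan, at (573,156), (569,189), (566,222) and (561,256) in the top crop. The pot is empty, the lid sits flat at (383,200), the knob is home, and the other things have not moved. I'm handing in.

```bash
python3 -c "
from plant import robot
print(robot.job_done(), robot.read_state()['time'])"
```

```text
the job is handed in; nothing more can be done
the job is handed in; nothing more can be done
```

The job is done and was handed in after about 75 s of the 210 s allowed; no verdict was reported.

- **Relief valve:** I pulled the knob up to its stop, where the force rose from 9 to 21 N with almost no further travel. I held it there for over two seconds, then let it back down.
- **Lid:** It came off after about 840° of turning, counting a little extra past free. I set it flat on the bench between pan and pot, about 0.21 m from the pot's axis, and let go.
- **Dies:** Four were present, and I stood all of them in a row in the case pan. Each grip read about 25 mm on the 26 mm stone.

**Last checks:** The final views from both cameras showed four upright dies in the pan, an empty sieve plate and the lid flat. The valve knob looked home, the other things looked unmoved, and the arm was clear with no contact force. I judged upright and flat from the pictures and did not measure the angles. No check failed; the only disagreement was a 1–2 mm offset in the camera positions of the dies, which I corrected for.

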